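Thread a keyed shaft into an impeller and lock it

ROBOT

A 7-joint arm with a two-finger parallel gripper is mounted at the origin on the work surface; the furniture and walls round the work are solid. World frame = base frame: x ahead of the robot, y to its left, z up, the work surface at z = 0. Lengths are in m, angles in degrees, forces in N, time in s.
With the tool pointing down it reaches from about 0.425 to 0.875 m from the base axis. Payload 9.9 kg.
Tool frame: the origin (TCP) lies at the very end of the fingers, on their centre line; the grasp point (between the pads) lies 19 mm behind it; z points along the fingers, y is the line along which they close (so a half turn about z gives the same grasp; the last joint's range is limited). The gripper opens to 85 mm and grips with 20 to 120 N. Pads are 22 mm wide; open, the fingers measure 114 mm over their backs; the gripper's body (76 mm by 85 mm) begins 54 mm behind the grasp point. The pads swing forward as they close: fully open they stand 13 mm farther back than shut.
Start: joints at [64.756, 32.985, 1.427, 82.34, -0.859, 64.687, -3.237], TCP at [0.236, -0.632, 0.231] pointing down, gripper open.
Joint ranges: [-157.87, 157.87], [-19.46, 123.44], [-87.15, 90], [11.01, 140.99], [-62.26, 242.26], [9.8, 113.94], [-161.44, 161.44]. Speed limits (degrees/s): [127.2, 127.2, 172.46, 172.46, 180, 180, 180].

INTERFACE

Orientations are given as [roll, pitch, yaw] about the fixed x, y, z axes, in that order (R = Rz(yaw) Ry(pitch) Rx(roll)).
In Python, from bench import r gives the robot as it stands. The module is installed in compiled form; this text tells all that it offers.
- The arm moves only by the tool servo_tool, never from a script. Its argument "commands" is a list of rows, each an object of numbers: "claw": the opening, from -1 (shut) to 1 (fully open); "tx", "ty", "tz": the shift along the tool's x, y, z in units of 30 mm (1.0 is 30 mm); "rx", "ry", "rz": the turn, a rotation vector about the tool's x, y, z in units of 6 degrees (1.0 is 6 degrees). In form: [{"claw": .., "tx": .., "ty": .., "tz": .., "rx": .., "ry": .., "rz": ..}, ...]. A call has 1 to 5 rows; each row shifts and turns the commanded pose from where the row before left it, along the tool's axes as they then stand; what a row does not reach is not made up. A row lasts 1/10 s, in which the tool goes at most 50 mm and 8.59 degrees, less where a joint would pass 70% of its speed; a pose out of reach is approached as far as the arm can. A call is refused whole if a number of a shift passes 1 or a number of a turn 1, either way. A call with a gripper value outside its range is refused whole. The fingers move at their own pace and stop on an object; "grip_force" is the grip in N (left out, the last holds). Time passes only in rows, so rows that do not move let the fingers close. It gives the time, the measured TCP pose, the force, the opening and the grip force at its end, in the units of the state.
- r.read_state(): the state, without advancing time (a new reading comes with each control period).
- r.capture(name): name is "side" or "top" or "wrist"; returns (picture, depth): 400x640x3 uint8, red, green, blue; 400x640 float32, m along the optical axis (not along the pixel's ray), 0 where there is no reading.
- r.camera_params(name): a dict with "fx", "fy", "cx", "cy" (pixels), "k1" (the pictures are not rectified: a ray, as slopes to the right and down, at radius r is drawn at 1 + k1 r^2 times it, then the intrinsics apply), "world_to_cam" (4x4, takes a point from world to camera coordinates). Camera axes: x right, y down, z forward; pixel columns grow to the right and rows downward; lengths in m; the calibration is good to about 2 mm. A picture is of the moment at which its call begins: read the wrist's pose just before it. camera_params takes no time and is no camera call; for the wrist camera it gives the pose at the moment of the call.
- r.job_done(): hands the job in; it is judged then, once.
The state is a dict: "clock": time; "q": joint angles; "qd": joint speeds; "effort": joint torques, N m; "position": TCP position; "ee_rot": TCP orientation; "force": force on the tool from outside, world axes, zero at the start; "ft_torque": the same for the moment, N m; "width": opening from 0.0 (shut) to 1.0 (fully open); "grasp_force": force on a finger pad.
Only numpy, scipy, OpenCV 4.12 (cv2) and the standard library are available. Lean on these libraries where they do the work, as an engineer would, in place of code of your own. Each camera call takes 0.05 s, during which the arm holds its last target. There are 200 camera calls.

TASK

Take the keyed shaft (the bright one with yellow paint marks) out of the wooden rack, turn it so that its key matches the keyway in the bore of the impeller on the leaning blue stand, and push it through until its shoulder sits fully home on the impeller. Then slide the brass fork by its red tab all the way over the shoulder, so that it locks the shaft in, and let go. Leave the plain dark shaft in the rack and the things standing about where they are.

Things in the scene. Friction and masses are not known exactly. Their poses are not given: they have to be found in the camera images.
- keyed_shaft: Loose bright steel shaft, about 220 g, upright in one of the rack's holes. Origin: centre of the underside of its shoulder (34 mm diameter, 6 mm thick); z along the shaft to its head, x towards its key. Above the shoulder a round neck, 16 mm diameter, to z = 18 mm, then the square head. Yellow paint on the key's side: one face of the head and a stripe each on top of head and shoulder.
- shaft_head (a point): Centre of the top of the keyed shaft's square head (same axes), 58 mm above the origin. The head is 16 x 16 mm, faces square to x and y, 40 mm long: grip it here. The yellow face looks to +x.
- shaft_tip (a point): Lower end of the keyed shaft's round journal (20 mm diameter), 44 mm below the origin; the last 5 mm taper to 14 mm. The brass key, 6 mm wide, stands out on the +x side to 14 mm from the axis, from 6 to 34 mm below the origin, so the last 10 mm of the journal have no key.
- plain_shaft: Loose dark steel shaft of the same form without key or paint, in the rack's other hole. Same origin. To be left there.
- rack: Fixed wooden rack, 160 (x) x 60 (y) x 60 mm high, origin at the centre of its underside; two upright through holes of 30 mm diameter at x = -40 and +40 mm. The shafts' shoulders rest on its top.
- stand: Fixed blue fitting stand, base about 150 (x) x 190 (y) mm, origin on the bench straight below the bore's mouth. Its 130 x 180 mm face leans 30 degrees: its normal, which is the bore's axis, points up and to the stand's -x side (to the robot). The bore's mouth is 125 mm above the bench.
- bore (a point): Centre of the bore's mouth in the steel impeller (92 mm across) on the leaning face. z out along the bore, x towards the keyway (yellow paint on boss and disc). Bore 22 mm diameter, keyway 8 mm wide to 15.5 mm from the axis, both through the boss (48 mm across, 30 mm high); a 40 mm hole goes on through the plate beneath. When the shaft is home its origin and axes coincide with these.
- rotor (a joint): Angle of the impeller about the bore's axis, rad, growing counter-clockwise seen from outside; at 0 the keyway points straight up the leaning face. It turns only stiffly (0.3 N m), and may turn a little.
- fork (a joint): Travel of the brass retaining fork, m: 0 drawn back, 0.05 fully home over the shoulder (end stop). It slides along the stand's -y (horizontal) with 2 N friction and stays where left. Its plate runs 8.5 to 13.5 mm above the bore's mouth, so it passes over the shoulder only if that is home; slot 22 mm wide.
- fork_tab (a point): Centre of the top of the fork's red upright tab; z is the normal of the leaning face, y the stand's y. Tab 30 mm wide (x), 12 mm thick (y), standing 39 mm above the fork's plate. With the fork home it is 60 mm from the bore's axis on the stand's +y side. Guide rails stand 20 to 30 mm either side of the fork's middle, their tops 33 mm below the tab's.
- grease: Loose white grease tub with red lid, 70 mm across, 64 mm high, origin at the centre of its underside. Bystander.
- glue: Loose small red bottle with black nozzle, 30 mm across, 100 mm high, origin at the centre of its underside. Bystander.
- seal: Loose black and white seal ring, 62 mm across, 20 mm high, origin at the centre of its underside. Bystander.
Mind the look-alikes: they are no part of the job. What is shaped like the keyed_shaft but purple is not meant.

How it is judged:
By the outcome, as a careful person would: the job done as asked, in the order asked, and still so for the second after the job is handed in, with the robot touching nothing.
It also fails if it takes over 51 s, if anything falls off the work surface, if the arm or the gripper's body presses on something with over 40 N, if the wrist force passes 120 N, or if a joint passes its speed limit or range.

## Working session

There is one attempt and no reset: what is moved stays moved. The work goes in short steps, Python scripts to look and compute and a tool call to move; the robot and the scene stay as the last step left them, time stands still between calls to the robot, and variables do not carry over. Pictures are saved under pics/ and viewed, at most 10 in all, crops included, and the job is handed in when it is done.

Besides the shell and the picture viewer there is one more tool, called by a JSON object that holds its "op" and its "data". servo_tool: Moves the arm, as the interface text tells. Its arguments: {"type":"object","properties":{"commands":{"type":"array"},"grip_force":{"type":"number"}},"required":["commands"]}

```bash
mkdir -p pics
cat > h.py <<'E'
import numpy as np, cv2
from bench import r
def save(n,name,crop=None,s=1):
    im,d=r.capture(n); P=r.camera_params(n)
    np.savez(f'{name}.npz',im=im,d=d,**P)
    o=im if crop is None else im[crop[1]:crop[3],crop[0]:crop[2]]
    o=cv2.resize(o,None,fx=s,fy=s,interpolation=cv2.INTER_CUBIC)
    cv2.imwrite(f'pics/{name}.png',o[:,:,::-1]); return im,d,P
def load(name):
    z=np.load(f'{name}.npz'); return z['im'],z['d'],{k:z[k] for k in z if k not in('im','d')}
def rays(P,u,v):
    x=(np.asarray(u,float)-P['cx'])/P['fx'];y=(np.asarray(v,float)-P['cy'])/P['fy']
    xd,yd=x,y
    for _ in range(20):
        f=1+P['k1']*(x*x+y*y); x,y=xd/f,yd/f
    return np.stack([x,y,np.ones_like(x)],-1)
def toworld(P,pc):
    T=np.asarray(P['world_to_cam']); return (pc-T[:3,3])@T[:3,:3]
def pts(P,d,u,v):
    return toworld(P,rays(P,u,v)*d[v,u][...,None])
def onplane(P,u,v,z=None,n=(0,0,1),p0=None):
    if p0 is None:p0=np.array([0,0,z])
    n=np.asarray(n,float);c=toworld(P,np.zeros(3)); w=toworld(P,rays(P,u,v))-c
    return c+w*(((p0-c)@n)/(w@n))[...,None]
def proj(P,X):
    T=np.asarray(P['world_to_cam']);c=np.asarray(X)@T[:3,:3].T+T[:3,3]
    x,y=c[...,0]/c[...,2],c[...,1]/c[...,2];f=1+P['k1']*(x*x+y*y)
    return np.stack([P['fx']*x*f+P['cx'],P['fy']*y*f+P['cy']],-1)
E
python3 - <<'E'
from h import *
a=save('top','top0')[0];b=save('side','side0')[0]
s=r.read_state();print(s)
for n in('top','side','wrist'):
    P=r.camera_params(n);print(n,P['fx'],P['k1'],toworld(P,np.zeros(3)),np.round(P['world_to_cam'],3).tolist())
E
```

```text
{'clock': 0.1, 'q': array([64.75510239, 33.02692716,  1.42425635, 82.3777677 , -0.86110604,
       64.68645498, -3.23757317]), 'qd': array([ 0.14315767, -0.11438635, -0.02186581, -0.16754173, -0.00296   ,
       -0.09765557, -0.00657442]), 'effort': array([ 5.93647899e-03, -7.67309618e+01,  2.25766540e+00, -2.86606371e+01,
        1.58684654e-02,  8.56114144e-03, -1.74308167e-05]), 'position': array([ 0.23564915, -0.63213438,  0.2305636 ]), 'ee_rot': array([-1.79919469e+02,  2.86324574e-03,  2.04438362e+01]), 'force': array([-0.18017557, -0.08796908,  0.07405273]), 'ft_torque': array([ 0.0145165 , -0.04714601, -0.04538358]), 'grasp_force': 0.0, 'width': 0.9943027112681878}
top 387.8041650669146 0.0311854711945288 [0.33138962 0.04502434 1.03370216] [[0.012, -1.0, 0.015, 0.026], [-0.989, -0.014, -0.15, 0.483], [0.15, -0.013, -0.989, 0.973], [0.0, 0.0, 0.0, 1.0]]
side 375.0735640485466 -0.07887040994046061 [0.23554229 0.92991725 0.71292311] [[-0.96, -0.278, -0.005, 0.489], [-0.145, 0.515, -0.845, 0.158], [0.238, -0.811, -0.535, 1.079], [0.0, 0.0, 0.0, 1.0]]
wrist 289.3539558848863 -0.0021793433978854696 [ 0.29949511 -0.60810934  0.37093866] [[0.35, -0.937, -0.001, -0.674], [-0.903, -0.338, 0.267, -0.034], [-0.25, -0.093, -0.964, 0.376], [0.0, 0.0, 0.0, 1.0]]
```

View pics/top0.png

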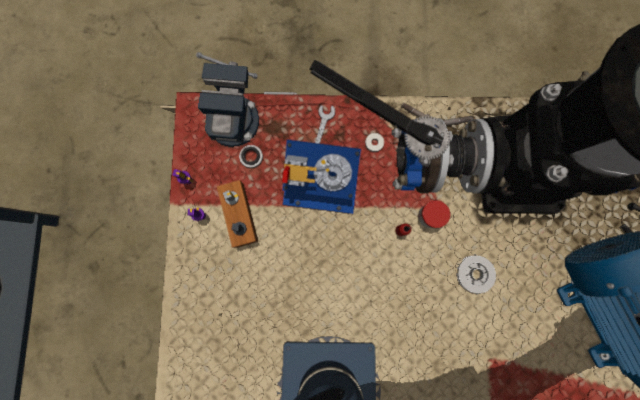

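View pics/side0.png

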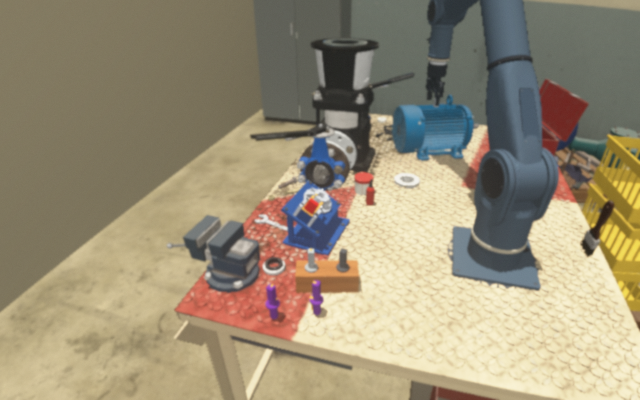

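The top view shows the rack at about (238,213), with the bright shaft at (230,197) and the dark one at (239,228). The stand is at (322,177), with the impeller at (333,173) and the fork and red tab at (290,174). The side view shows the bright head at (311,258), the dark head at (343,258) and the purple decoys at (272,300) and (316,297).

Run:
```python
from h import *
for nm,reg,regs in(('top0',(205,165,270,260),(275,135,365,218)),('side0',(285,240,365,300),(280,175,350,255))):
    im,d,P=load(nm)
    u0,v0,u1,v1=reg; v,u=np.mgrid[v0:v1,u0:u1]; X=pts(P,d,u,v)
    hi=(X[...,2]>.085)&(X[...,2]<.135)&(d[v,u]>0)
    n,l,st,c=cv2.connectedComponentsWithStats(hi.astype(np.uint8))
    for i in range(1,n):
        if st[i,4]>4: 
            p=X[l==i]; print(nm,'blob',st[i,4],np.round(c[i]+[u0,v0],1),np.round(p.mean(0),4),'zmax',p[:,2].max().round(4),'rgb',im[v,u][l==i].mean(0).round())
    # rack top by colour at z=.06
    hsv=cv2.cvtColor(im,cv2.COLOR_RGB2HSV)
    m=(hsv[v,u][...,0]<18)&(hsv[v,u][...,1]>140)&(np.abs(X[...,2]-.06)<.012)
    q=X[m]; 
    if len(q)>20: print('rack',cv2.minAreaRect((q[:,:2]*1000).astype(np.float32)),np.median(q[:,2]))
    u0,v0,u1,v1=regs; v,u=np.mgrid[v0:v1,u0:u1]; X=pts(P,d,u,v); h=hsv[v,u].astype(int)
    red=((h[...,0]<6)|(h[...,0]>174))&(h[...,1]>150)&(X[...,2]>.08)
    yel=(h[...,0]>18)&(h[...,0]<35)&(h[...,1]>120)&(X[...,2]>.08)
    blue=(h[...,0]>105)&(h[...,0]<125)&(h[...,1]>130)&(X[...,2]>.03)
    for k,m in(('red',red),('yel',yel)):
        n,l,st,c=cv2.connectedComponentsWithStats(m.astype(np.uint8))
        for i in range(1,n):
            if st[i,4]>4:p=X[l==i];print(k,st[i,4],c[i]+[u0,v0],p.mean(0).round(4),p.min(0).round(3),p.max(0).round(3))
    q=X[blue]; 
    # plane fit ransac
    rng=np.random.default_rng(0);best=0
    for _ in range(400):
        a=q[rng.choice(len(q),3,False)];nn=np.cross(a[1]-a[0],a[2]-a[0]);nn/=np.linalg.norm(nn)+1e-12
        if abs(abs(nn[2])-.866)>.06: continue
        k=np.abs((q-a[0])@nn)<.003
        if k.sum()>best:best=k.sum();K=k
    p=q[K];c0=p.mean(0);nn=np.linalg.svd(p-c0)[2][2];nn*=np.sign(nn[2]);print('plane',best,len(q),nn.round(3),c0.round(4),'lean',np.degrees(np.arccos(nn[2])),'az',np.degrees(np.arctan2(nn[1],nn[0])))
```

```text
top0 blob 73 [227.8 195.6] [0.4717 0.2486 0.1118] zmax 0.1212 rgb [124. 117. 100.]
top0 blob 69 [236.  227.4] [0.3957 0.2258 0.1123] zmax 0.1215 rgb [59. 57. 57.]
rack ((435.319091796875, 239.20889282226562), (160.65127563476562, 59.96531295776367), 16.836469650268555) 0.060099963138211615
red 93 [285.12903226 174.90322581] [0.5128 0.1089 0.1669] [0.496 0.103 0.129] [0.536 0.116 0.179]
yel 11 [322.90909091 161.63636364] [0.5569 0.022  0.119 ] [0.554 0.019 0.116] [0.561 0.024 0.122]
yel 281 [300.12455516 172.68683274] [0.524  0.0758 0.1406] [0.331 0.041 0.087] [0.549 0.104 1.034]
yel 7 [327.         169.71428571] [0.534  0.0124 0.1325] [0.532 0.01  0.129] [0.535 0.015 0.135]
plane 1532 1700 [-0.5    0.056  0.864] [0.5441 0.0218 0.103 ] lean 30.182496515475545 az 173.57238920687536
side0 blob 96 [310.9 255.8] [0.4714 0.2565 0.106 ] zmax 0.1211 rgb [165. 155. 146.]
side0 blob 105 [342.6 255.3] [0.3965 0.2333 0.1059] zmax 0.1202 rgb [119. 110.  99.]
side0 blob 83 [315.9 285.6] [0.4318 0.342  0.0965] zmax 0.1036 rgb [140.  85. 136.]
rack ((437.4215087890625, 242.34176635742188), (155.28201293945312, 61.91021728515625), 16.42576026916504) 0.059580161460843085
red 104 [311.04807692 205.47115385] [0.5131 0.1223 0.1634] [0.236 0.109 0.136] [0.534 0.93  0.713]
plane 371 409 [-0.5    0.056  0.864] [0.5504 0.042  0.1046] lean 30.196467784090895 az 173.6140533726466
```

Run:
```python
from h import *
im,d,P=load('top0')
v,u=np.mgrid[0:400,0:640]; X=pts(P,d,u,v)[d>0]
print('rows x .2...1.0 ; cols y .4..-.8 ; max z cm')
xs=np.arange(.15,.95,.05);ys=np.arange(.4,-.8,-.05)
print('      '+' '.join(f'{y*100:4.0f}' for y in ys))
for x in xs:
    print(f'{x:.2f} ',' '.join('%4.0f'%(100*X[(abs(X[:,0]-x)<.025)&(abs(X[:,1]-y)<.025),2].max(initial=-.01)) for y in ys))
# bore in stand frame
yaw=np.radians(-6.4);t=np.radians(30)
ex=np.array([np.cos(yaw),np.sin(yaw),0]);ey=np.array([-np.sin(yaw),np.cos(yaw),0]);n=-np.sin(t)*ex+np.cos(t)*np.array([0,0,1]);up=np.cos(t)*ex+np.sin(t)*np.array([0,0,1])
c0=np.array([.5441,.0218,.1030])
for nm in('top0','side0'):
    im,d,P=load(nm);v,u=np.mgrid[0:400,0:640];ok=d>0;X=pts(P,d,u,v)-c0
    A=np.stack([X@up,X@ey,X@n],-1)
    k=ok&(abs(A[...,0])<.1)&(abs(A[...,1])<.12)&(abs(A[...,2])<.1)
    hh=A[k];print(nm,np.histogram(hh[:,2],bins=np.arange(-.01,.08,.004)))
    q=k&(A[...,2]>.02)&(A[...,2]<.045)&(im.std(-1)<12)
    b=A[q]; print(len(b),np.percentile(b,[2,50,98],axis=0).round(4))
```

```text
rows x .2...1.0 ; cols y .4..-.8 ; max z cm
        40   35   30   25   20   15   10    5    0   -5  -10  -15  -20  -25  -30  -35  -40  -45  -50  -55  -60  -65  -70  -75  -80
0.15     1    1    1    1    1    1    1    1    1    1    1    1    1    1    1    1    1    1    1    1    1   15    2   -1   -1
0.20     1    1    1    1    1    1    1    1    1    1    1    1    1    1    1    1    1    1    1    1   26   18   -1   -1   -1
0.25     1    1    1    1    1    1    1    1    1    1    1    1    1    1    1    2    2    1    1    1   26   19   -1   -1   -1
0.30     1    1    1    1    1    1    1    1    1    1    1    1    1    1    1    2    2    2    1   15   20   21   -1   -1   -1
0.35     1    1    1    6    7    1    1    1    1    1    1    1    1    1    1    2    2    1    1   15   20   21   16   -1   -1
0.40     1   10    5   12   12    1    1    1    1    1    1    6   10    7    7    1    1    1    1    1    1    1   16   11    2
0.45     1   10    6   12    7    1    2    1    2    7    1    1    1    7    7    1    3   29   29   29   29    1    1    1    2
0.50    
[... 1343 characters left out ...]
006, -0.002,  0.002,  0.006,  0.01 ,  0.014,  0.018,
        0.022,  0.026,  0.03 ,  0.034,  0.038,  0.042,  0.046,  0.05 ,
        0.054,  0.058,  0.062,  0.066,  0.07 ,  0.074,  0.078]))
367 [[-0.0325 -0.0449  0.0203]
 [-0.003  -0.0148  0.0302]
 [ 0.023   0.0845  0.0445]]
side0 (array([ 51, 184, 771, 133,  61,  30,  54,  30,  24,  91,  39,  12,  42,
        98,  41,  14,  12,  13,  13,   9,  15,  12]), array([-0.01 , -0.006, -0.002,  0.002,  0.006,  0.01 ,  0.014,  0.018,
        0.022,  0.026,  0.03 ,  0.034,  0.038,  0.042,  0.046,  0.05 ,
        0.054,  0.058,  0.062,  0.066,  0.07 ,  0.074,  0.078]))
191 [[-0.035  -0.044   0.0206]
 [-0.0076 -0.0108  0.0291]
 [ 0.0217  0.0925  0.0447]]
```

```bash
cat >> h.py <<'E'
from scipy.spatial.transform import Rotation as Ro
from scipy.linalg import logm, expm
yawS=np.radians(-6.4);tS=np.radians(30)
ex=np.array([np.cos(yawS),np.sin(yawS),0]);ey=np.array([-np.sin(yawS),np.cos(yawS),0])
nS=-np.sin(tS)*ex+np.array([0,0,np.cos(tS)]);up=np.cos(tS)*ex+np.array([0,0,np.sin(tS)])
def T(R,p):
    M=np.eye(4);M[:3,:3]=R;M[:3,3]=p;return M
def now():
    s=r.read_state();return T(Ro.from_euler('xyz',s['ee_rot'],degrees=True).as_matrix(),s['position'])
def frame(x,z):
    z=np.array(z,float)/np.linalg.norm(z);x=np.array(x,float);x-=z*(x@z);x/=np.linalg.norm(x);return np.stack([x,np.cross(z,x),z],1)
def plan(A,B,N):
    """constant row taking A to B in N rows"""
    D=np.linalg.inv(A)@B
    d=expm(np.real(logm(D))/N)
    w=Ro.from_matrix(d[:3,:3]).as_rotvec(degrees=True)/6; t=d[:3,3]/.03
    M=A.copy();path=[]
    for i in range(N): M=M@d;path.append(M[:3,3].round(3))
    print(N,'rows: t',t.round(3),'r',w.round(3),'| mid',path[N//4],path[N//2],path[3*N//4])
E
python3 - <<'E'
from h import *
A=now();A[2,3]+=.12
b=np.array([.5206,.0094,.125])
B=T(frame(up,-nS),b+.13*nS)
plan(A,B,30)
E
```

```text
30 rows: t [ 0.304 -0.694  0.195] r [-0.039  0.164  0.146] | mid [ 0.258 -0.451  0.306] [ 0.309 -0.274  0.27 ] [ 0.373 -0.125  0.248]
```

Run:
```python
from h import *
A=now();A[2,3]+=.12
b=np.array([.5206,.0094,.125])
B=T(frame(up,-nS),b+.13*nS)
W=T(A[:3,:3],[.42,-.24,.36])
plan(A,W,15);plan(W,B,15)
```

```text
15 rows: t [ 0.688 -0.673 -0.02 ] r [-0. -0. -0.] | mid [ 0.285 -0.528  0.353] [ 0.334 -0.423  0.356] [ 0.383 -0.318  0.358]
15 rows: t [ 0.093 -0.57   0.295] r [-0.079  0.327  0.291] | mid [ 0.412 -0.171  0.325] [ 0.416 -0.102  0.29 ] [ 0.434 -0.033  0.258]
```

{"op": "servo_tool", "data": {"commands": [{"claw": 1,"tz": -1},{"claw": 1,"tz": -1},{"claw": 1,"tz": -1},{"claw": 1,"tz": -1},{"claw": 1,"tx": 0.688,"ty": -0.673}]}}

```text
invalid input at $.commands[0]: expected keys claw, tx, ty, tz, rx, ry, rz
```

{"op": "servo_tool", "data": {"commands": [{"claw": 1,"tx": 0.688,"ty": -0.673},{"claw": 1,"tx": 0.688,"ty": -0.673},{"claw": 1,"tx": 0.688,"ty": -0.673},{"claw": 1,"tx": 0.688,"ty": -0.673},{"claw": 1,"tx": 0.688,"ty": -0.673}]}}

```text
invalid input at $.commands[0]: expected keys claw, tx, ty, tz, rx, ry, rz
```

{"op": "servo_tool", "data": {"commands": [{"claw": 1,"tx": 0.688,"ty": -0.673},{"claw": 1,"tx": 0.688,"ty": -0.673},{"claw": 1,"tx": 0.688,"ty": -0.673},{"claw": 1,"tx": 0.688,"ty": -0.673},{"claw": 1,"tx": 0.688,"ty": -0.673}]}}

```text
invalid input at $.commands[0]: expected keys claw, tx, ty, tz, rx, ry, rz
```

{"op": "servo_tool", "data": {"commands": [{"claw": 1,"tx": 0.688,"ty": -0.673},{"claw": 1,"tx": 0.688,"ty": -0.673},{"claw": 1,"tx": 0.688,"ty": -0.673},{"claw": 1,"tx": 0.688,"ty": -0.673},{"claw": 1,"tx": 0.093,"ty": -0.57,"tz": 0.295,"rx": -0.079,"ry": 0.327,"rz": 0.291}]}}

```text
invalid input at $.commands[0]: expected keys claw, tx, ty, tz, rx, ry, rz
```

{"op": "servo_tool", "data": {"commands": [{"claw": 1,"tx": 0.093,"ty": -0.57,"tz": 0.295,"rx": -0.079,"ry": 0.327,"rz": 0.291},{"claw": 1,"tx": 0.093,"ty": -0.57,"tz": 0.295,"rx": -0.079,"ry": 0.327,"rz": 0.291},{"claw": 1,"tx": 0.093,"ty": -0.57,"tz": 0.295,"rx": -0.079,"ry": 0.327,"rz": 0.291},{"claw": 1,"tx": 0.093,"ty": -0.57,"tz": 0.295,"rx": -0.079,"ry": 0.327,"rz": 0.291},{"claw": 1,"tx": 0.093,"ty": -0.57,"tz": 0.295,"rx": -0.079,"ry": 0.327,"rz": 0.291}]}}

```text
clock: 0.6
position: [0.227, -0.5456, 0.1864]
ee_rot: [178.4, -10.0, 11.7]
force: [0.2, 0.2, -0.6]
width: 1.005
grasp_force: 0.0
```

{"op": "servo_tool", "data": {"commands": [{"claw": 1,"tx": 0.093,"ty": -0.57,"tz": 0.295,"rx": -0.079,"ry": 0.327,"rz": 0.291},{"claw": 1,"tx": 0.093,"ty": -0.57,"tz": 0.295,"rx": -0.079,"ry": 0.327,"rz": 0.291},{"claw": 1,"tx": 0.093,"ty": -0.57,"tz": 0.295,"rx": -0.079,"ry": 0.327,"rz": 0.291},{"claw": 1,"tx": 0.093,"ty": -0.57,"tz": 0.295,"rx": -0.079,"ry": 0.327,"rz": 0.291},{"claw": 1,"tx": 0.093,"ty": -0.57,"tz": 0.295,"rx": -0.079,"ry": 0.327,"rz": 0.291}]}}

```text
clock: 1.1
position: [0.2395, -0.4591, 0.1445]
ee_rot: [178.3, -20.1, 3.0]
force: [0.4, -0.7, 0.8]
width: 1.001
grasp_force: 0.0
```

{"op": "servo_tool", "data": {"commands": [{"claw": 1,"tx": 0.093,"ty": -0.57,"tz": 0.295,"rx": -0.079,"ry": 0.327,"rz": 0.291},{"claw": 1,"tx": 0.093,"ty": -0.57,"tz": 0.295,"rx": -0.079,"ry": 0.327,"rz": 0.291},{"claw": 1,"tx": 0.093,"ty": -0.57,"tz": 0.295,"rx": -0.079,"ry": 0.327,"rz": 0.291},{"claw": 1,"tx": 0.093,"ty": -0.57,"tz": 0.295,"rx": -0.079,"ry": 0.327,"rz": 0.291},{"claw": 1}]}}

```text
invalid input at $.commands[4]: expected keys claw, tx, ty, tz, rx, ry, rz
```

Run:
```python
from h import *
save('wrist','w1');s=r.read_state();print(s['clock'],s['position'],s['ee_rot'],s['q'].round(1),s['qd'].round(2),s['force'].round(1))
```

```text
1.15 [ 0.23870833 -0.45504391  0.14282507] [178.59683495 -20.10567547   2.85418606] [ 78.4  24.3 -11.5 120.6 -28.   30.5   4.5] [-1.69  0.68  2.61 -4.38  6.78  6.49 -3.84] [-1.8  5.4 -2.9]
```

View pics/w1.png

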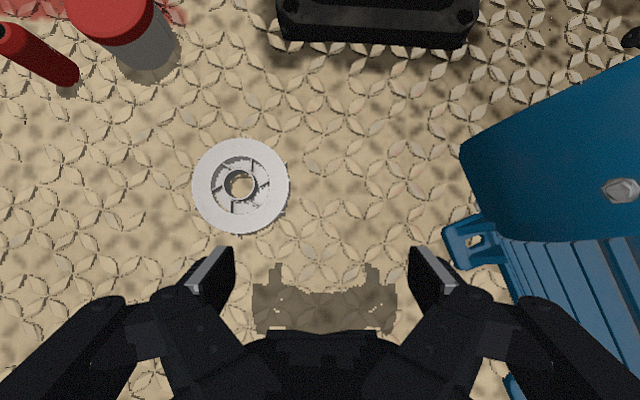

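The picture shows the seal ring on the bench at (240,185), the motor on the right and the grease and glue at upper left. Some rows were refused because every key is needed in each one. Nothing was touched, so I'll replan from here.

Run:
```python
from h import *
print(r.read_state()['force'])
A=now()
b=np.array([.5206,.0094,.125])
B=T(frame(up,-nS),b+.13*nS)
W=T(frame([.98,.0,.2],[.28,.0,-.96]),[.41,-.24,.34])
plan(A,W,15);plan(W,B,10)
```

```text
[-1.82329024  5.43481529 -2.89667814]
15 rows: t [ 0.511 -0.464 -0.298] r [ 0.006 -0.043  0.03 ] | mid [ 0.282 -0.397  0.196] [ 0.327 -0.339  0.249] [ 0.374 -0.282  0.301]
10 rows: t [-0.028 -0.864  0.357] r [-0.042  0.229  0.098] | mid [ 0.418 -0.162  0.309] [ 0.431 -0.085  0.278] [ 0.443 -0.034  0.257]
```

{"op": "servo_tool", "data": {"commands": [{"claw": 1,"tx": 0.3,"ty": -0.1,"tz": -0.9,"rx": 0,"ry": 0,"rz": 0},{"claw": 1,"tx": 0.51,"ty": -0.46,"tz": -0.3,"rx": 0,"ry": 0,"rz": 0},{"claw": 1,"tx": 0.51,"ty": -0.46,"tz": -0.3,"rx": 0,"ry": 0,"rz": 0},{"claw": 1,"tx": 0.51,"ty": -0.46,"tz": -0.3,"rx": 0,"ry": 0,"rz": 0},{"claw": 1,"tx": 0.51,"ty": -0.46,"tz": -0.3,"rx": 0,"ry": 0,"rz": 0}]}}

```text
clock: 1.65
position: [0.2816, -0.397, 0.2271]
ee_rot: [178.3, -20.0, 3.1]
force: [-0.3, 0.6, 0.5]
width: 1.0
grasp_force: 0.0
```

{"op": "servo_tool", "data": {"commands": [{"claw": 1,"tx": 0.51,"ty": -0.46,"tz": -0.3,"rx": 0,"ry": 0,"rz": 0},{"claw": 1,"tx": 0.51,"ty": -0.46,"tz": -0.3,"rx": 0,"ry": 0,"rz": 0},{"claw": 1,"tx": 0.51,"ty": -0.46,"tz": -0.3,"rx": 0,"ry": 0,"rz": 0},{"claw": 1,"tx": 0.51,"ty": -0.46,"tz": -0.3,"rx": 0,"ry": 0,"rz": 0},{"claw": 1,"tx": 0.51,"ty": -0.46,"tz": -0.3,"rx": 0,"ry": 0,"rz": 0}]}}

```text
clock: 2.15
position: [0.3349, -0.3236, 0.2936]
ee_rot: [178.2, -20.0, 3.1]
force: [1.1, -1.0, 0.7]
width: 1.001
grasp_force: 0.0
```

{"op": "servo_tool", "data": {"commands": [{"claw": 1,"tx": 0.51,"ty": -0.46,"tz": -0.3,"rx": 0,"ry": 0,"rz": 0},{"claw": 1,"tx": 0.51,"ty": -0.46,"tz": -0.3,"rx": 0,"ry": 0,"rz": 0},{"claw": 1,"tx": 0.51,"ty": -0.46,"tz": -0.3,"rx": 0,"ry": 0,"rz": 0},{"claw": 1,"tx": 0.4,"ty": -0.46,"tz": -0.2,"rx": 0,"ry": 0,"rz": 0},{"claw": 1,"tx": 0.4,"ty": -0.46,"tz": 0,"rx": 0,"ry": 0,"rz": 0}]}}

```text
clock: 2.65
position: [0.3862, -0.251, 0.3471]
ee_rot: [178.2, -20.1, 3.1]
force: [-0.1, -0.0, -0.1]
width: 1.001
grasp_force: 0.0
```

Run:
```python
from h import *
A=now();print(A[:3,3],r.read_state()['q'].round(1))
b=np.array([.5206,.0094,.125])
B=T(frame(up,-nS),b+.13*nS)
plan(A,B,14)
```

```text
[ 0.38620461 -0.25102843  0.34709832] [ 51.8   0.7 -16.2 114.7 -14.4  48.6 -43.5]
14 rows: t [ 0.03  -0.648  0.288] r [-0.026  0.116  0.105] | mid [ 0.4   -0.174  0.314] [ 0.419 -0.097  0.282] [ 0.436 -0.04   0.259]
```

{"op": "servo_tool", "data": {"commands": [{"claw": 1,"tx": 0.03,"ty": -0.648,"tz": 0.288,"rx": -0.026,"ry": 0.116,"rz": 0.105},{"claw": 1,"tx": 0.03,"ty": -0.648,"tz": 0.288,"rx": -0.026,"ry": 0.116,"rz": 0.105},{"claw": 1,"tx": 0.03,"ty": -0.648,"tz": 0.288,"rx": -0.026,"ry": 0.116,"rz": 0.105},{"claw": 1,"tx": 0.03,"ty": -0.648,"tz": 0.288,"rx": -0.026,"ry": 0.116,"rz": 0.105},{"claw": 1,"tx": 0.03,"ty": -0.648,"tz": 0.288,"rx": -0.026,"ry": 0.116,"rz": 0.105}]}}

```text
clock: 3.15
position: [0.4037, -0.1541, 0.3048]
ee_rot: [178.7, -23.6, -0.2]
force: [-0.2, 0.1, -0.2]
width: 1.004
grasp_force: 0.0
```

{"op": "servo_tool", "data": {"commands": [{"claw": 1,"tx": 0.03,"ty": -0.648,"tz": 0.288,"rx": -0.026,"ry": 0.116,"rz": 0.105},{"claw": 1,"tx": 0.03,"ty": -0.648,"tz": 0.288,"rx": -0.026,"ry": 0.116,"rz": 0.105},{"claw": 1,"tx": 0.03,"ty": -0.648,"tz": 0.288,"rx": -0.026,"ry": 0.116,"rz": 0.105},{"claw": 1,"tx": 0.03,"ty": -0.648,"tz": 0.288,"rx": -0.026,"ry": 0.116,"rz": 0.105},{"claw": 1,"tx": 0.03,"ty": -0.648,"tz": 0.288,"rx": -0.026,"ry": 0.116,"rz": 0.105}]}}

```text
clock: 3.65
position: [0.4297, -0.0582, 0.2661]
ee_rot: [179.4, -27.2, -3.6]
force: [0.7, -1.0, -1.0]
width: 0.998
grasp_force: 0.0
```

{"op": "servo_tool", "data": {"commands": [{"claw": 1,"tx": 0.03,"ty": -0.648,"tz": 0.288,"rx": -0.026,"ry": 0.116,"rz": 0.105},{"claw": 1,"tx": 0.03,"ty": -0.648,"tz": 0.288,"rx": -0.026,"ry": 0.116,"rz": 0.105},{"claw": 1,"tx": 0.03,"ty": -0.648,"tz": 0.288,"rx": -0.026,"ry": 0.116,"rz": 0.105},{"claw": 1,"tx": 0.03,"ty": -0.648,"tz": 0.288,"rx": -0.026,"ry": 0.116,"rz": 0.105},{"claw": 1,"tx": 0,"ty": 0,"tz": 0,"rx": 0,"ry": 0,"rz": 0}]}}

```text
clock: 4.15
position: [0.4475, -0.0035, 0.243]
ee_rot: [179.6, -28.9, -5.6]
force: [0.1, -0.2, -0.2]
width: 1.0
grasp_force: 0.0
```

Run:
```python
from h import *
save('wrist','w2');s=r.read_state();print(s['clock'],s['position'],s['ee_rot'],s['q'].round(1),s['qd'].round(2),s['force'].round(1))
```

```text
4.2 [ 0.44702896 -0.00430445  0.24299627] [179.54316892 -28.81095146  -5.49405751] [  30.9    2.8  -45.2  136.5   40.1   18.2 -145.2] [ 1.76 -0.78  0.87  0.04 -4.39 -0.05  6.58] [-0.2  0.1  0.1]
```

View pics/w2.png

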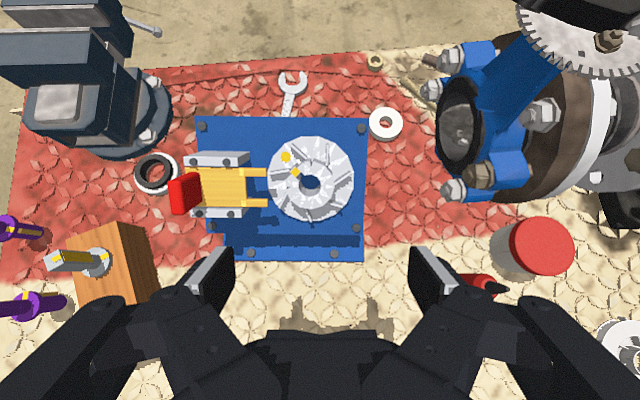

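The bore is at about (311,183). Its yellow marks are at (295,172) and (286,156), so the keyway points up and to the left. The red tab is at (184,194), with the fork drawn back. The keyed shaft in the rack is at (98,260).

Run:
```python
from h import *
im,d,P=load('w2');v,u=np.mgrid[0:400,0:640];X=pts(P,d,u,v);hsv=cv2.cvtColor(im,cv2.COLOR_RGB2HSV).astype(int)
ok=d>0
# face plane refit
m=ok&(u>195)&(u<370)&(v>115)&(v<262)&(hsv[...,0]>105)&(hsv[...,0]<125)&(hsv[...,1]>130)
c0=np.array([.5441,.0218,.103]); m&=abs((X-c0)@nS)<.006
p=X[m];c=p.mean(0);n=np.linalg.svd(p-c,full_matrices=False)[2][2];n*=np.sign(n[2]);print('n',n.round(4),'lean',np.degrees(np.arccos(n[2])),'yaw',np.degrees(np.arctan2(-n[1],-n[0])),len(p))
h=(X-c)@n
# boss
b=ok&(u>265)&(u<360)&(v>130)&(v<225)
print(np.histogram(h[b],bins=np.arange(-.06,.05,.004)))
A=np.stack([(X-c)@up,(X-c)@ey,h],-1)
for lo,hi in((.024,.036),(.004,.02)):
    q=b&(h>lo)&(h<hi); pp=A[q]; print(lo,len(pp),np.median(pp[:,2]),pp[:,:2].min(0),pp[:,:2].max(0))
    (cc,rr)=cv2.minEnclosingCircle((pp[:,:2]*1000).astype(np.float32));print('circ',cc,rr)
    hm=np.median(pp[:,2])
    y=q&(hsv[...,0]>18)&(hsv[...,0]<36)&(hsv[...,1]>140)&(u<330);print('yel',y.sum(),A[y].mean(0))
# bore hole: dark/deep pixels inside
q=b&(abs(u-311)<20)&(abs(v-183)<18)&(h<.018)
print('hole px',q.sum(),u[q].mean(),v[q].mean())
```

```text
n [-0.4956  0.0575  0.8666] lean 29.930662544352213 yaw -6.613074162010798 9518
(array([   0,    0,    0,    0,    0,    0,    0,    0,    0,    0,    0,
          0,    0,    0, 1525, 1515, 3300,  121,  123,  452,   53,   63,
       1370,    2,    4,   30,    3]), array([-6.00000000e-02, -5.60000000e-02, -5.20000000e-02, -4.80000000e-02,
       -4.40000000e-02, -4.00000000e-02, -3.60000000e-02, -3.20000000e-02,
       -2.80000000e-02, -2.40000000e-02, -2.00000000e-02, -1.60000000e-02,
       -1.20000000e-02, -8.00000000e-03, -4.00000000e-03,  5.55111512e-17,
        4.00000000e-03,  8.00000000e-03,  1.20000000e-02,  1.60000000e-02,
        2.00000000e-02,  2.40000000e-02,  2.80000000e-02,  3.20000000e-02,
        3.60000000e-02,  4.00000000e-02,  4.40000000e-02,  4.80000000e-02]))
0.024 1435 0.029914146153850543 [-0.03392816 -0.05111306] [ 0.01497038 -0.00320653]
circ (-9.483015060424805, -27.221240997314453) 24.5878963470459
yel 47 [ 0.00480839 -0.01251241  0.03031446]
0.004 3996 0.006190002853565274 [-0.05486102 -0.07637504] [0.0428841  0.01899189]
circ (0.07184555381536484, -35.14761734008789) 58.72867202758789
yel 73 [ 0.01603525 -0.00045202  0.00713807]
hole px 356 310.12640449438203 182.77808988764045
```

```bash
sed -i 's/yawS=np.radians(-6.4)/yawS=np.radians(-6.55)/' h.py
python3 - <<'E'
from h import *
im,d,P=load('w2');v,u=np.mgrid[0:400,0:640];X=pts(P,d,u,v);hsv=cv2.cvtColor(im,cv2.COLOR_RGB2HSV).astype(int);ok=d>0
m=ok&(u>195)&(u<370)&(v>115)&(v<262)&(hsv[...,0]>105)&(hsv[...,0]<125)&(hsv[...,1]>130)&(abs((X-[.5441,.0218,.103])@nS)<.006)
c=X[m].mean(0);b=ok&(u>265)&(u<360)&(v>130)&(v<225);D=X-c;h=D@nS
q=b&(h>.024)&(h<.036);A=np.stack([D@up,D@ey,h],-1);pp=A[q];mid=(np.percentile(pp,.5,axis=0)+np.percentile(pp,99.5,axis=0))/2
bore=c+mid[0]*up+mid[1]*ey+np.median(pp[:,2])*nS;print('bore',bore.round(4))
y=b&(u<330)&(hsv[...,0]>18)&(hsv[...,0]<36)&(hsv[...,1]>140)&(h>.004);Y=A[y]-mid;print('rotor',np.degrees(np.arctan2(Y[:,1].mean(),Y[:,0].mean())))
# red tab
R=((hsv[...,0]<6)|(hsv[...,0]>174))&(hsv[...,1]>150)&ok&(u>160)&(u<210)&(v>165)&(v<220)&(h>.03)
Z=X[R]-bore;Z=np.stack([Z@up,Z@ey,Z@nS],-1);print('tab',R.sum(),np.percentile(Z,[1,50,99],axis=0).round(4))
# shaft
s=ok&(u>30)&(u<130)&(v>230)&(v<290)&(X[...,2]>.064)&(hsv[...,0]>18)&(hsv[...,0]<36)&(hsv[...,1]>110)
for lo,hi in((.064,.07),(.075,.115),(.115,.123)):
    k=s&(X[...,2]>lo)&(X[...,2]<hi);print(lo,k.sum(),X[k].mean(0).round(4) if k.any() else '')
    k=ok&(u>30)&(u<130)&(v>230)&(v<290)&(X[...,2]>lo)&(X[...,2]<hi)&(X[...,1]<.3);print('  all',k.sum(),np.percentile(X[k],[1,50,99],axis=0).round(4).tolist())
for yaw in(-6,):
    B=T(Ro.from_euler('xyz',[180,0,yaw],degrees=True).as_matrix(),[.465,.245,.24]); plan(now(),B,15)
E
```

```text
bore [ 5.200e-01 -4.000e-04  1.226e-01]
rotor 53.79378319718075
tab 1123 [[-0.0139  0.1014  0.0157]
 [ 0.0021  0.1027  0.0465]
 [ 0.0146  0.1126  0.0536]]
0.064 14 [0.4769 0.2388 0.0645]
  all 124 [[0.457, 0.2326, 0.064], [0.4707, 0.243, 0.0648], [0.4871, 0.259, 0.0698]]
0.075 274 [0.4754 0.2424 0.0973]
  all 745 [[0.4629, 0.2394, 0.0759], [0.4713, 0.2439, 0.0999], [0.4826, 0.2566, 0.115]]
0.115 40 [0.4739 0.2462 0.1158]
  all 188 [[0.4631, 0.241, 0.115], [0.4733, 0.2494, 0.1156], [0.4815, 0.2591, 0.1172]]
15 rows: t [-0.017 -0.555  0.   ] r [ 0.004 -0.32   0.004] | mid [0.452 0.062 0.242] [0.457 0.129 0.241] [0.461 0.195 0.24 ]
```

Run:
```python
from h import *
B=T(Ro.from_euler('xyz',[180,0,20],degrees=True).as_matrix(),[.472,.249,.22]); plan(now(),B,14)
```

```text
14 rows: t [ 0.111 -0.6    0.074] r [ 0.082 -0.336 -0.298] | mid [0.467 0.067 0.24 ] [0.476 0.139 0.233] [0.477 0.194 0.227]
```

{"op": "servo_tool", "data": {"commands": [{"claw": 1,"tx": 0.11,"ty": -0.6,"tz": 0.074,"rx": 0.082,"ry": -0.336,"rz": -0.298},{"claw": 1,"tx": 0.11,"ty": -0.6,"tz": 0.074,"rx": 0.082,"ry": -0.336,"rz": -0.298},{"claw": 1,"tx": 0.11,"ty": -0.6,"tz": 0.074,"rx": 0.082,"ry": -0.336,"rz": -0.298},{"claw": 1,"tx": 0.11,"ty": -0.6,"tz": 0.074,"rx": 0.082,"ry": -0.336,"rz": -0.298},{"claw": 1,"tx": 0.11,"ty": -0.6,"tz": 0.074,"rx": 0.082,"ry": -0.336,"rz": -0.298}]}}

```text
clock: 4.7
position: [0.4699, 0.0839, 0.2386]
ee_rot: [178.2, -18.4, 4.0]
force: [-0.5, -0.0, 1.0]
width: 0.998
grasp_force: 0.0
```

{"op": "servo_tool", "data": {"commands": [{"claw": 1,"tx": 0.11,"ty": -0.6,"tz": 0.074,"rx": 0.082,"ry": -0.336,"rz": -0.298},{"claw": 1,"tx": 0.11,"ty": -0.6,"tz": 0.074,"rx": 0.082,"ry": -0.336,"rz": -0.298},{"claw": 1,"tx": 0.11,"ty": -0.6,"tz": 0.074,"rx": 0.082,"ry": -0.336,"rz": -0.298},{"claw": 1,"tx": 0.11,"ty": -0.6,"tz": 0.074,"rx": 0.082,"ry": -0.336,"rz": -0.298},{"claw": 1,"tx": 0.11,"ty": -0.6,"tz": 0.074,"rx": 0.082,"ry": -0.336,"rz": -0.298}]}}

```text
clock: 5.2
position: [0.4774, 0.1752, 0.2291]
ee_rot: [178.7, -8.0, 12.9]
force: [-0.2, 0.1, 0.9]
width: 1.002
grasp_force: 0.0
```

{"op": "servo_tool", "data": {"commands": [{"claw": 1,"tx": 0.11,"ty": -0.6,"tz": 0.074,"rx": 0.082,"ry": -0.336,"rz": -0.298},{"claw": 1,"tx": 0.11,"ty": -0.6,"tz": 0.074,"rx": 0.082,"ry": -0.336,"rz": -0.298},{"claw": 1,"tx": 0.11,"ty": -0.6,"tz": 0.074,"rx": 0.082,"ry": -0.336,"rz": -0.298},{"claw": 1,"tx": 0.11,"ty": -0.6,"tz": 0.074,"rx": 0.082,"ry": -0.336,"rz": -0.298},{"claw": 1,"tx": 0,"ty": 0,"tz": 0,"rx": 0,"ry": 0,"rz": 0}]}}

```text
clock: 5.7
position: [0.4719, 0.2499, 0.2201]
ee_rot: [-179.7, 0.1, 20.0]
force: [0.4, -0.1, -0.8]
width: 1.001
grasp_force: 0.0
```

{"op": "servo_tool", "data": {"commands": [{"claw": 1,"tx": 0,"ty": 0,"tz": 0,"rx": 0,"ry": 0,"rz": 0}]}}

```text
clock: 5.8
position: [0.4721, 0.2476, 0.2201]
ee_rot: [-179.9, 0.0, 19.8]
force: [0.4, -1.0, -0.4]
width: 0.997
grasp_force: 0.0
```

Run:
```python
from h import *
im,d,P=save('wrist','w3');s=r.read_state();print(s['clock'],s['position'],s['ee_rot'],s['q'].round(1),s['qd'].round(2))
v,u=np.mgrid[0:400,0:640];X=pts(P,d,u,v);hsv=cv2.cvtColor(im,cv2.COLOR_RGB2HSV).astype(int)
near=(d>0)&(np.hypot(X[...,0]-.473,X[...,1]-.25)<.03)
for lo,hi in((.0625,.069),(.075,.112),(.113,.124)):
    k=near&(X[...,2]>lo)&(X[...,2]<hi);p=X[k]
    print(lo,k.sum(),np.median(p[:,2]).round(4),cv2.minAreaRect((p[:,:2]*1000).astype(np.float32)))
    y=k&(hsv[...,0]>18)&(hsv[...,0]<36)&(hsv[...,1]>110); print('  yel',y.sum(),X[y].mean(0).round(4) if y.any() else '')
k=(d>0)&(hsv[...,0]<16)&(hsv[...,1]>140)&(abs(X[...,2]-.06)<.006);print('rack',np.median(X[k][:,2]),cv2.minAreaRect((X[k][:,:2]*1000).astype(np.float32)))
```

```text
5.85 [0.47216066 0.24707174 0.22021601] [-1.79918316e+02 -3.04077786e-02  1.97833324e+01] [   5.    29.7  -57.   103.5   28.    62.1 -132.3] [ 0.41 -0.56 -0.24  0.5   0.68  0.04 -1.08]
0.0625 420 0.0642 ((475.6527099609375, 250.37916564941406), (28.658531188964844, 32.71253204345703), 16.903623580932617)
  yel 43 [0.4792 0.2386 0.0646]
0.075 135 0.0955 ((480.544677734375, 252.89564514160156), (2.6817867755889893, 16.370264053344727), 18.84640884399414)
  yel 5 [0.482  0.2449 0.0905]
0.113 335 0.116 ((473.72222900390625, 249.98681640625), (16.53932762145996, 16.326845169067383), 24.4195499420166)
  yel 56 [0.4754 0.2465 0.1162]
rack 0.05813962218021513 ((452.5897216796875, 49.13911437988281), (166.73361206054688, 469.9541015625), 5.0102620124816895)
```

View pics/w3.png

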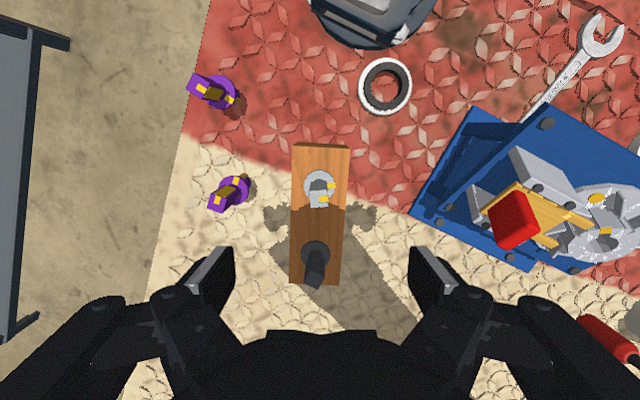

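The keyed shaft's head is at (320,187), with its yellow marks at (325,199) and (330,184), pointing about -68° in the world. The plain shaft is at (315,260). The head centre comes out at (0.4737, 0.2500), which agrees with the rack hole as seen from the top camera.

{"op": "servo_tool", "data": {"commands": [{"claw": 1,"tx": 0.08,"ty": -0.074,"tz": 0.9,"rx": 0,"ry": 0,"rz": -0.37},{"claw": 1,"tx": 0,"ty": 0,"tz": 1,"rx": 0,"ry": 0,"rz": 0},{"claw": 1,"tx": 0,"ty": 0,"tz": 1,"rx": 0,"ry": 0,"rz": 0},{"claw": 1,"tx": 0,"ty": 0,"tz": 1,"rx": 0,"ry": 0,"rz": 0},{"claw": 1,"tx": 0,"ty": 0,"tz": 0.77,"rx": 0,"ry": 0,"rz": 0}], "grip_force": 50}}

```text
clock: 6.35
position: [0.4737, 0.2493, 0.079]
ee_rot: [-180.0, -0.0, 21.9]
force: [-0.1, -0.3, 1.0]
width: 1.001
grasp_force: 0.0
```

{"op": "servo_tool", "data": {"commands": [{"claw": -0.3,"tx": 0,"ty": 0,"tz": 0,"rx": 0,"ry": 0,"rz": 0},{"claw": -0.3,"tx": 0,"ty": 0,"tz": 0,"rx": 0,"ry": 0,"rz": 0}], "grip_force": 50}}

```text
clock: 6.55
position: [0.4741, 0.2506, 0.0809]
ee_rot: [-179.9, -0.1, 22.0]
force: [-0.8, 0.4, 1.2]
width: 0.692
grasp_force: 0.0
```

Run:
```python
from h import *
im,d,P=save('wrist','w4',(200,100,440,300),3)
```

```text
(no output)
```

View pics/w4.png

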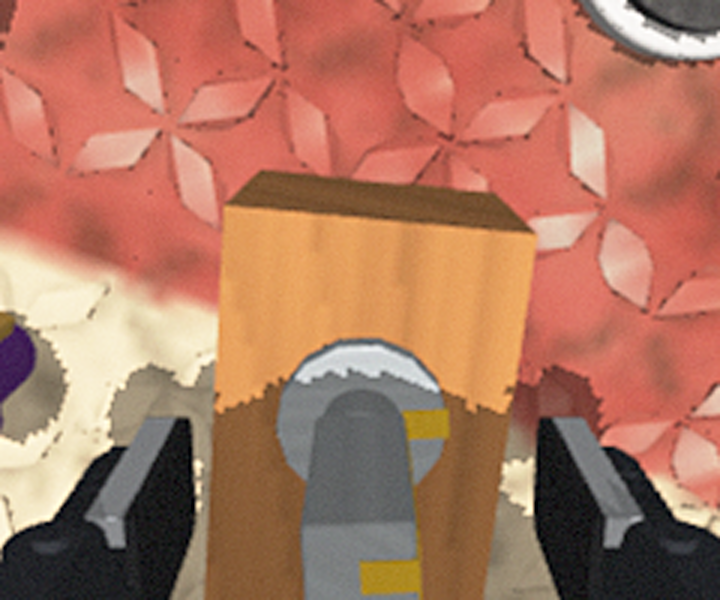

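The head, at about (360,540) in the crop, sits between the fingers and lines up with them. The yellow face looks to the right finger. Closing now.

{"op": "servo_tool", "data": {"commands": [{"claw": -1,"tx": 0,"ty": 0,"tz": 0,"rx": 0,"ry": 0,"rz": 0},{"claw": -1,"tx": 0,"ty": 0,"tz": 0,"rx": 0,"ry": 0,"rz": 0},{"claw": -1,"tx": 0,"ty": 0,"tz": 0,"rx": 0,"ry": 0,"rz": 0},{"claw": -1,"tx": 0,"ty": 0,"tz": 0,"rx": 0,"ry": 0,"rz": 0},{"claw": -1,"tx": 0,"ty": 0,"tz": 0,"rx": 0,"ry": 0,"rz": 0}], "grip_force": 60}}

```text
clock: 7.1
position: [0.4745, 0.2515, 0.0813]
ee_rot: [-180.0, -0.2, 22.0]
force: [-1.5, -1.4, 7.4]
width: 0.183
grasp_force: 58.2
```

{"op": "servo_tool", "data": {"commands": [{"claw": -1,"tx": 0,"ty": 0,"tz": 0,"rx": 0,"ry": 0,"rz": 0},{"claw": -1,"tx": 0,"ty": 0,"tz": 0,"rx": 0,"ry": 0,"rz": 0}]}}

```text
clock: 7.3
position: [0.4745, 0.2515, 0.0813]
ee_rot: [-180.0, -0.2, 22.0]
force: [-0.3, -2.5, 9.0]
width: 0.181
grasp_force: 58.2
```

{"op": "servo_tool", "data": {"commands": [{"claw": -1,"tx": 0,"ty": 0,"tz": -0.5,"rx": 0,"ry": 0,"rz": 0},{"claw": -1,"tx": 0,"ty": 0,"tz": -1,"rx": 0,"ry": 0,"rz": 0},{"claw": -1,"tx": 0,"ty": 0,"tz": -1,"rx": 0,"ry": 0,"rz": 0},{"claw": -1,"tx": 0,"ty": 0,"tz": -1,"rx": 0,"ry": 0,"rz": 0},{"claw": -1,"tx": 0,"ty": 0,"tz": -1,"rx": 0,"ry": 0,"rz": 0}]}}

```text
clock: 7.8
position: [0.4733, 0.2511, 0.2173]
ee_rot: [-179.9, -0.1, 22.0]
force: [-0.0, 0.3, -2.6]
width: 0.181
grasp_force: 58.7
```

{"op": "servo_tool", "data": {"commands": [{"claw": -1,"tx": 0,"ty": 0,"tz": -1,"rx": 0,"ry": 0,"rz": 0},{"claw": -1,"tx": 0,"ty": 0,"tz": -1,"rx": 0,"ry": 0,"rz": 0},{"claw": -1,"tx": 0,"ty": 0,"tz": -1,"rx": 0,"ry": 0,"rz": 0},{"claw": -1,"tx": 0,"ty": 0,"tz": 0,"rx": 0,"ry": 0,"rz": 0}]}}

```text
clock: 8.2
position: [0.4741, 0.2527, 0.3098]
ee_rot: [-179.9, -0.4, 22.0]
force: [0.3, 0.8, -1.9]
width: 0.174
grasp_force: 58.9
```

Run:
```python
from h import *
s=r.read_state();print(s['position'],s['width'],s['force'].round(1),s['q'].round(1))
im,d,P=load('w2');v,u=np.mgrid[0:400,0:640];X=pts(P,d,u,v);hsv=cv2.cvtColor(im,cv2.COLOR_RGB2HSV).astype(int)
bore=np.array([.52,-.0004,.1226]);D=X-bore;A=np.stack([D@up,D@ey,D@nS],-1)
rr=np.hypot(A[...,0],A[...,1])
y=(d>0)&(hsv[...,0]>18)&(hsv[...,0]<36)&(hsv[...,1]>140)
for lo,hi in((-.004,.004),(-.027,-.015)):
    k=y&(A[...,2]>lo)&(A[...,2]<hi)&(rr<.046)
    n,l,st,c=cv2.connectedComponentsWithStats(k.astype(np.uint8))
    for i in range(1,n):
        if st[i,4]>8:p=A[l==i].mean(0);print(lo,st[i,4],c[i].round(1),p.round(4),'ang',np.degrees(np.arctan2(p[1],p[0])).round(1))
# mouth centre in other cameras
for nm in('top0','side0'):
    im,d,P=load(nm);X=pts(P,d,u,v);D=X-bore;A=np.stack([D@up,D@ey,D@nS],-1)
    k=(d>0)&(np.hypot(A[...,0],A[...,1])<.035)&(abs(A[...,2]-.002)<.006)
    p=A[k];print(nm,k.sum(),((np.percentile(p,1,axis=0)+np.percentile(p,99,axis=0))/2).round(4),np.ptp(p,axis=0).round(3),np.median(p[:,2]).round(4))
for rot in(46,):
    th=np.radians(rot+90);B=T(frame(np.cos(th)*up+np.sin(th)*ey,-nS),bore+[0,0,.002]+.13*nS);plan(now(),B,25)
```

```text
[0.47407405 0.252673   0.30977272] 0.17396347344259247 [ 0.3  0.8 -1.9] [   7.3   25.5  -60.5   95.1   23.2   72.7 -125.7]
-0.004 47 [295.  171.5] [0.0139 0.0143 0.0004] ang 46.0
-0.027 73 [285.2 156.5] [ 0.0251  0.0264 -0.0228] ang 46.6
top0 252 [0.0021 0.0015 0.0015] [0.048 0.047 0.01 ] 0.0022
side0 124 [0.0017 0.0016 0.0003] [0.048 0.049 0.009] 0.0011
25 rows: t [-0.366  0.05   0.157] r [-0.228  0.028 -0.698] | mid [0.419 0.199 0.277] [0.401 0.134 0.255] [0.414 0.065 0.241]
```

Run:
```python
from h import *
v,u=np.mgrid[0:400,0:640]
tx=np.array([.927,.375,0]);ty=np.array([.375,-.927,0]);ref=np.array([.4745,.2515,0])
for nm in('top0','side0','w3'):
    im,d,P=load(nm);X=pts(P,d,u,v)
    for lo,hi in((.1135,.124),(.0625,.069)):
        k=(d>0)&(np.hypot(X[...,0]-.4737,X[...,1]-.25)<.026)&(X[...,2]>lo)&(X[...,2]<hi);p=X[k]-ref
        a=np.stack([p@tx,p@ty],1);print(nm,lo,k.sum(),'tool x,y mid',((a.min(0)+a.max(0))/2).round(4),np.ptp(a,axis=0).round(3),np.median(X[k][:,2]).round(4))
bore=np.array([.5207,.0008,.1248]);th=np.radians(136.3)
A=now();R=frame(np.cos(th)*up+np.sin(th)*ey,-nS)
M=T(R,A[:3,3]);plan(A,M,18);plan(M,T(R,bore+.13*nS),11)
```

```text
top0 0.1135 46 tool x,y mid [-0.002   0.0003] [0.016 0.016] 0.1179
top0 0.0625 85 tool x,y mid [-0.0011  0.0014] [0.05  0.049] 0.0658
side0 0.1135 35 tool x,y mid [-0.0014 -0.0031] [0.015 0.019] 0.118
side0 0.0625 71 tool x,y mid [-0.0037 -0.0038] [0.037 0.028] 0.0658
w3 0.1135 331 tool x,y mid [-0.0012  0.001 ] [0.017 0.016] 0.116
w3 0.0625 420 tool x,y mid [0.0001 0.0013] [0.029 0.033] 0.0642
18 rows: t [0. 0. 0.] r [-0.317  0.039 -0.973] | mid [0.474 0.253 0.31 ] [0.474 0.253 0.31 ] [0.474 0.253 0.31 ]
11 rows: t [-0.453 -0.594  0.205] r [ 0.  0. -0.] | mid [0.469 0.186 0.29 ] [0.464 0.119 0.27 ] [0.459 0.053 0.251]
```

{"op": "servo_tool", "data": {"commands": [{"claw": -1,"tx": 0,"ty": 0,"tz": 0,"rx": -0.317,"ry": 0.039,"rz": -0.973},{"claw": -1,"tx": 0,"ty": 0,"tz": 0,"rx": -0.317,"ry": 0.039,"rz": -0.973},{"claw": -1,"tx": 0,"ty": 0,"tz": 0,"rx": -0.317,"ry": 0.039,"rz": -0.973},{"claw": -1,"tx": 0,"ty": 0,"tz": 0,"rx": -0.317,"ry": 0.039,"rz": -0.973},{"claw": -1,"tx": 0,"ty": 0,"tz": 0,"rx": -0.317,"ry": 0.039,"rz": -0.973}]}}

```text
clock: 8.7
position: [0.4731, 0.2508, 0.3049]
ee_rot: [170.6, 1.2, 51.4]
force: [0.0, 0.0, -2.9]
width: 0.176
grasp_force: 58.8
```

{"op": "servo_tool", "data": {"commands": [{"claw": -1,"tx": 0,"ty": 0,"tz": 0,"rx": -0.317,"ry": 0.039,"rz": -0.973},{"claw": -1,"tx": 0,"ty": 0,"tz": 0,"rx": -0.317,"ry": 0.039,"rz": -0.973},{"claw": -1,"tx": 0,"ty": 0,"tz": 0,"rx": -0.317,"ry": 0.039,"rz": -0.973},{"claw": -1,"tx": 0,"ty": 0,"tz": 0,"rx": -0.317,"ry": 0.039,"rz": -0.973},{"claw": -1,"tx": 0,"ty": 0,"tz": 0,"rx": -0.317,"ry": 0.039,"rz": -0.973}]}}

```text
clock: 9.2
position: [0.473, 0.2508, 0.3049]
ee_rot: [162.9, 6.9, 80.2]
force: [0.2, 0.3, -1.9]
width: 0.179
grasp_force: 58.8
```

{"op": "servo_tool", "data": {"commands": [{"claw": -1,"tx": 0,"ty": 0,"tz": 0,"rx": -0.317,"ry": 0.039,"rz": -0.973},{"claw": -1,"tx": 0,"ty": 0,"tz": 0,"rx": -0.317,"ry": 0.039,"rz": -0.973},{"claw": -1,"tx": 0,"ty": 0,"tz": 0,"rx": -0.317,"ry": 0.039,"rz": -0.973},{"claw": -1,"tx": 0,"ty": 0,"tz": 0,"rx": -0.317,"ry": 0.039,"rz": -0.973},{"claw": -1,"tx": 0,"ty": 0,"tz": 0,"rx": -0.317,"ry": 0.039,"rz": -0.973}]}}

```text
clock: 9.7
position: [0.4729, 0.2507, 0.3048]
ee_rot: [158.9, 15.5, 108.6]
force: [0.4, -0.2, -2.1]
width: 0.179
grasp_force: 58.8
```

{"op": "servo_tool", "data": {"commands": [{"claw": -1,"tx": 0,"ty": 0,"tz": 0,"rx": -0.317,"ry": 0.039,"rz": -0.973},{"claw": -1,"tx": 0,"ty": 0,"tz": 0,"rx": -0.317,"ry": 0.039,"rz": -0.973},{"claw": -1,"tx": 0,"ty": 0,"tz": 0,"rx": -0.317,"ry": 0.039,"rz": -0.973},{"claw": -1,"tx": 0,"ty": 0,"tz": 0,"rx": 0,"ry": 0,"rz": 0},{"claw": -1,"tx": 0,"ty": 0,"tz": 0,"rx": 0,"ry": 0,"rz": 0}]}}

```text
clock: 10.2
position: [0.4735, 0.2504, 0.305]
ee_rot: [158.6, 21.1, 125.6]
force: [1.0, 0.2, -2.4]
width: 0.183
grasp_force: 58.9
```

```bash
cat >> h.py <<'E'
bore=np.array([.5207,.0008,.1248]); th=np.radians(136.3)
RI=frame(np.cos(th)*up+np.sin(th)*ey,-nS)
def ins(h): return T(RI,bore+.0015*RI[:,0]+(h+.0213)*nS)   # h: shoulder underside above mouth
E
python3 - <<'E'
from h import *
A=now();s=r.read_state();print(A[:3,3],s['q'].round(1));plan(A,ins(.110),11)
E
```

```text
[0.47354381 0.25035903 0.30504491] [ 12.1  22.7 -82.3 116.3  58.2  66.2 -56.6]
11 rows: t [-0.449 -0.583  0.191] r [-0.006 -0.    -0.001] | mid [0.468 0.185 0.287] [0.463 0.119 0.269] [0.458 0.053 0.25 ]
```

{"op": "servo_tool", "data": {"commands": [{"claw": -1,"tx": -0.449,"ty": -0.583,"tz": 0.191,"rx": 0,"ry": 0,"rz": 0},{"claw": -1,"tx": -0.449,"ty": -0.583,"tz": 0.191,"rx": 0,"ry": 0,"rz": 0},{"claw": -1,"tx": -0.449,"ty": -0.583,"tz": 0.191,"rx": 0,"ry": 0,"rz": 0},{"claw": -1,"tx": -0.449,"ty": -0.583,"tz": 0.191,"rx": 0,"ry": 0,"rz": 0},{"claw": -1,"tx": -0.449,"ty": -0.583,"tz": 0.191,"rx": 0,"ry": 0,"rz": 0}]}}

```text
clock: 10.7
position: [0.4652, 0.1407, 0.2747]
ee_rot: [158.6, 21.1, 125.6]
force: [-0.2, -0.7, -2.3]
width: 0.18
grasp_force: 58.9
```

{"op": "servo_tool", "data": {"commands": [{"claw": -1,"tx": -0.449,"ty": -0.583,"tz": 0.191,"rx": 0,"ry": 0,"rz": 0},{"claw": -1,"tx": -0.449,"ty": -0.583,"tz": 0.191,"rx": 0,"ry": 0,"rz": 0},{"claw": -1,"tx": -0.449,"ty": -0.583,"tz": 0.191,"rx": 0,"ry": 0,"rz": 0},{"claw": -1,"tx": -0.449,"ty": -0.583,"tz": 0.191,"rx": 0,"ry": 0,"rz": 0},{"claw": -1,"tx": -0.449,"ty": -0.583,"tz": 0.191,"rx": 0,"ry": 0,"rz": 0}]}}

```text
clock: 11.2
position: [0.4569, 0.0309, 0.2447]
ee_rot: [158.5, 21.2, 125.6]
force: [-0.1, -0.7, -1.6]
width: 0.178
grasp_force: 58.9
```

{"op": "servo_tool", "data": {"commands": [{"claw": -1,"tx": -0.449,"ty": -0.583,"tz": 0.191,"rx": 0,"ry": 0,"rz": 0},{"claw": -1,"tx": 0,"ty": 0,"tz": 0,"rx": 0,"ry": 0,"rz": 0},{"claw": -1,"tx": 0,"ty": 0,"tz": 0,"rx": 0,"ry": 0,"rz": 0}]}}

```text
clock: 11.5
position: [0.4554, 0.0096, 0.2387]
ee_rot: [158.5, 21.1, 125.6]
force: [0.0, 0.1, -2.3]
width: 0.179
grasp_force: 59.0
```

Run:
```python
from h import *
im,d,P=save('wrist','w5',s=1.25)
A=now();s=r.read_state();print(s['clock'],A[:3,3],s['ee_rot'],s['q'].round(1));plan(A,ins(.055),2)
```

```text
11.55 [0.45554541 0.0103704  0.23893792] [158.51747232  21.14766363 125.6573836 ] [ 57.8  12.4 -84.7 136.2  63.2  30.6 -37. ]
2 rows: t [ 0.001 -0.023  0.924] r [-0.021 -0.004  0.   ] | mid [0.469 0.008 0.215] [0.482 0.006 0.19 ] [0.482 0.006 0.19 ]
```

View pics/w5.png

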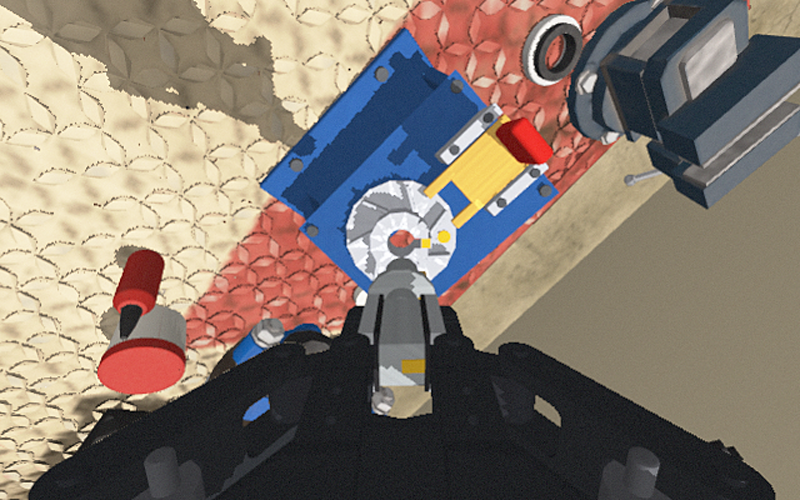

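The keyway marks at (426,243) and (444,237) point right in the image. The yellow stripe on the head, at (412,367), is on the same side, so the key is roughly lined up. I'll check the offset from this view.

Run:
```python
from h import *
im,d,P=load('w5');v,u=np.mgrid[0:400,0:640];X=pts(P,d,u,v);hsv=cv2.cvtColor(im,cv2.COLOR_RGB2HSV).astype(int)
D=X-bore;A=np.stack([D@up,D@ey,D@nS],-1);rr=np.hypot(A[...,0],A[...,1])
k=(d>0)&(rr<.032)&(abs(A[...,2])<.006)&(v<215);p=A[k];print(k.sum(),'h',np.median(p[:,2]))
# visible outer boss edge: circle least squares on points at max radius per angle bin
c=np.zeros(2)
from scipy.optimize import least_squares
for it in range(3):
    a=np.degrees(np.arctan2(p[:,1]-c[1],p[:,0]-c[0]));E=[]
    rad=np.hypot(p[:,0]-c[0],p[:,1]-c[1])
    for b in range(-180,180,10):
        m=(a>=b)&(a<b+10)&(rad<.028)
        if m.sum()>8: E.append(p[m][np.argmax(rad[m]),:2])
    E=np.array(E);f=least_squares(lambda q:np.hypot(E[:,0]-q[0],E[:,1]-q[1])-.0242,c,loss='soft_l1',f_scale=.0007);c=f.x
print('centre off up,ey',c.round(4),len(E),'res',np.std(f.fun).round(4))
y=(d>0)&(hsv[...,0]>18)&(hsv[...,0]<36)&(hsv[...,1]>140)&(v<215)
for lo,hi in((-.005,.005),(-.028,-.016)):
    q=y&(A[...,2]>lo)&(A[...,2]<hi)&(rr<.042)
    n,l,st,cc=cv2.connectedComponentsWithStats(q.astype(np.uint8))
    for i in range(1,n):
        if st[i,4]>8:w=A[l==i].mean(0);print(st[i,4],cc[i].round(),w.round(4),'ang',np.degrees(np.arctan2(w[1]-c[1],w[0]-c[0])).round(1))
# head top in tool frame
M=np.linalg.inv(now());H=X@M[:3,:3].T+M[:3,3]
k=(d>0)&(abs(H[...,0])<.02)&(abs(H[...,1])<.0075)&(H[...,2]>-.045)&(H[...,2]<-.033)
print('head top tool',k.sum(),np.percentile(H[k],[2,50,98],axis=0).round(4).tolist())
k=(d>0)&(abs(H[...,0]-0)<.02)&(abs(H[...,1])<.02)&(H[...,2]>.01)&(H[...,2]<.07)
print('journal',k.sum(),np.percentile(H[k],[2,50,98],axis=0).round(4).tolist())
```

```text
1236 h -0.0016719348209204578
centre off up,ey [-0.0001  0.0011] 31 res 0.0004
41 [340. 194.] [ 0.0128  0.0154 -0.0012] ang 48.0
74 [355. 189.] [ 0.0243  0.0271 -0.0245] ang 46.9
head top tool 1260 [[-0.008, -0.0073, -0.0358], [0.0004, -0.0001, -0.0345], [0.0075, 0.0073, -0.0333]]
journal 1136 [[0.003, -0.0133, 0.0116], [0.0084, 0.0002, 0.0177], [0.0156, 0.0142, 0.0599]]
```

{"op": "servo_tool", "data": {"commands": [{"claw": -1,"tx": 0,"ty": -0.01,"tz": 0.9,"rx": -0.02,"ry": 0,"rz": 0},{"claw": -1,"tx": 0,"ty": -0.01,"tz": 0.9,"rx": -0.02,"ry": 0,"rz": 0},{"claw": -1,"tx": 0,"ty": 0,"tz": 0.2,"rx": 0,"ry": 0,"rz": 0},{"claw": -1,"tx": 0,"ty": 0,"tz": 0,"rx": 0,"ry": 0,"rz": 0},{"claw": -1,"tx": 0,"ty": 0,"tz": 0,"rx": 0,"ry": 0,"rz": 0}], "grip_force": 60}}

```text
clock: 12.05
position: [0.4828, 0.007, 0.1895]
ee_rot: [158.3, 21.1, 125.8]
force: [-0.7, -0.0, -0.9]
width: 0.172
grasp_force: 59.1
```

```bash
cat >> h.py <<'E'
def st():
    s=r.read_state();A=now();D=A[:3,3]-bore-.0015*RI[:,0]
    M=A[:3,:3].T@RI
    print('t',s['clock'],'h mm',round(1000*(D@nS-.0213),1),'off tx,ty mm',(1000*RI[:,:2].T@D).round(1),'rot err',Ro.from_matrix(M).as_rotvec(degrees=True).round(2),'F tool',(RI.T@s['force']).round(1),'q',s['q'].round(0),'w',round(s['width'],3),s['grasp_force'].round(0))
E
python3 -c "from h import *;st()"
```

```text
Traceback (most recent call last):
  File "h.py", line 54, in st
    print('t',s['clock'],'h mm',round(1000*(D@nS-.0213),1),'off tx,ty mm',(1000*RI[:,:2].T@D).round(1),'rot err',Ro.from_matrix(M).as_rotvec(degrees=True).round(2),'F tool',(RI.T@s['force']).round(1),'q',s['q'].round(0),'w',round(s['width'],3),s['grasp_force'].round(0))
                                                                                                                                                                                                                                                    ^^^^^^^^^^^^^^^^^^^^^^
AttributeError: 'float' object has no attribute 'round'
```

```bash
sed -i "s/s\['grasp_force'\].round(0)/round(s['grasp_force'])/" h.py
python3 -c "from h import *;st()"
```

```text
t 12.05 h mm 53.9 off tx,ty mm [0.4 0.7] rot err [-0.   -0.1   0.15] F tool [ 0.7 -0.8  0.4] q [ 42.  21. -72. 138.  82.  35. -56.] w 0.172 59
```

{"op": "servo_tool", "data": {"commands": [{"claw": -1,"tx": -0.01,"ty": 0,"tz": 0.2,"rx": 0,"ry": 0,"rz": 0},{"claw": -1,"tx": 0,"ty": 0,"tz": 0.15,"rx": 0,"ry": 0,"rz": 0},{"claw": -1,"tx": 0,"ty": 0,"tz": 0.15,"rx": 0,"ry": 0,"rz": 0},{"claw": -1,"tx": 0,"ty": 0,"tz": 0,"rx": 0,"ry": 0,"rz": 0}]}}

```text
clock: 12.45
position: [0.4905, 0.0045, 0.1754]
ee_rot: [158.4, 21.1, 125.7]
force: [-1.0, -0.2, -3.1]
width: 0.177
grasp_force: 59.1
```

```bash
python3 -c "from h import *;st()"
```

```text
t 12.45 h mm 37.7 off tx,ty mm [-0.6 -0.5] rot err [-0.09 -0.07  0.05] F tool [ 1.5 -1.9  2.2] q [ 40.  24. -71. 139.  86.  37. -60.] w 0.177 59
```

{"op": "servo_tool", "data": {"commands": [{"claw": -1,"tx": 0.01,"ty": 0.01,"tz": 0.1,"rx": 0,"ry": 0,"rz": 0},{"claw": -1,"tx": 0,"ty": 0,"tz": 0.1,"rx": 0,"ry": 0,"rz": 0},{"claw": -1,"tx": 0,"ty": 0,"tz": 0.1,"rx": 0,"ry": 0,"rz": 0},{"claw": -1,"tx": 0,"ty": 0,"tz": 0,"rx": 0,"ry": 0,"rz": 0}]}}

```text
clock: 12.85
position: [0.4951, 0.0046, 0.1677]
ee_rot: [158.4, 21.1, 125.7]
force: [1.2, -0.3, -1.7]
width: 0.178
grasp_force: 59.1
```

```bash
python3 -c "from h import *;st()"
```

```text
t 12.85 h mm 28.8 off tx,ty mm [-0.2 -0.1] rot err [-0.08 -0.08  0.07] F tool [-0.3 -0.   2.1] q [ 39.  26. -70. 139.  89.  39. -62.] w 0.178 59
```

{"op": "servo_tool", "data": {"commands": [{"claw": -1,"tx": 0,"ty": 0,"tz": 0.12,"rx": 0,"ry": 0,"rz": 0},{"claw": -1,"tx": 0,"ty": 0,"tz": 0.12,"rx": 0,"ry": 0,"rz": 0},{"claw": -1,"tx": 0,"ty": 0,"tz": 0.12,"rx": 0,"ry": 0,"rz": 0},{"claw": -1,"tx": 0,"ty": 0,"tz": 0,"rx": 0,"ry": 0,"rz": 0}]}}

```text
clock: 13.25
position: [0.5004, 0.004, 0.1582]
ee_rot: [158.4, 21.1, 125.7]
force: [-0.6, -0.9, -3.0]
width: 0.176
grasp_force: 59.1
```

```bash
python3 -c "from h import *;st()"
```

```text
t 13.25 h mm 17.9 off tx,ty mm [-0.1 -0.1] rot err [-0.08 -0.09  0.07] F tool [ 0.7 -2.   2.3] q [ 38.  28. -70. 139.  91.  40. -64.] w 0.176 59
```

Going in freely. I'll continue in steps down to the shoulder.

{"op": "servo_tool", "data": {"commands": [{"claw": -1,"tx": 0,"ty": 0,"tz": 0.15,"rx": 0,"ry": 0,"rz": 0},{"claw": -1,"tx": 0,"ty": 0,"tz": 0.15,"rx": 0,"ry": 0,"rz": 0},{"claw": -1,"tx": 0,"ty": 0,"tz": 0.12,"rx": 0,"ry": 0,"rz": 0},{"claw": -1,"tx": 0,"ty": 0,"tz": 0,"rx": 0,"ry": 0,"rz": 0}]}}

```text
clock: 13.65
position: [0.5066, 0.0033, 0.1472]
ee_rot: [158.4, 21.1, 125.7]
force: [-0.9, 1.1, -2.6]
width: 0.179
grasp_force: 59.1
```

```bash
python3 -c "from h import *;st()"
```

```text
t 13.65 h mm 5.2 off tx,ty mm [-0.1 -0.2] rot err [-0.09 -0.1   0.07] F tool [ 2.3 -0.8  1.7] q [ 36.  30. -69. 139.  93.  42. -66.] w 0.179 59
```

{"op": "servo_tool", "data": {"commands": [{"claw": -1,"tx": 0,"ty": 0,"tz": 0.07,"rx": 0,"ry": 0,"rz": 0},{"claw": -1,"tx": 0,"ty": 0,"tz": 0.07,"rx": 0,"ry": 0,"rz": 0},{"claw": -1,"tx": 0,"ty": 0,"tz": 0,"rx": 0,"ry": 0,"rz": 0}]}}

```text
clock: 13.95
position: [0.5087, 0.003, 0.1439]
ee_rot: [158.4, 21.2, 125.7]
force: [-0.9, -0.1, -1.6]
width: 0.177
grasp_force: 59.1
```

```bash
python3 -c "from h import *;st()"
```

```text
t 13.95 h mm 1.3 off tx,ty mm [-0.3 -0.1] rot err [-0.08 -0.06  0.07] F tool [ 1.  -1.2  1. ] q [ 36.  30. -69. 139.  94.  42. -66.] w 0.177 59
```

{"op": "servo_tool", "data": {"commands": [{"claw": -1,"tx": 0,"ty": 0,"tz": 0.04,"rx": 0,"ry": 0,"rz": 0},{"claw": -1,"tx": 0,"ty": 0,"tz": 0.03,"rx": 0,"ry": 0,"rz": 0},{"claw": -1,"tx": 0,"ty": 0,"tz": 0,"rx": 0,"ry": 0,"rz": 0}]}}

```text
clock: 14.25
position: [0.5094, 0.003, 0.143]
ee_rot: [158.3, 21.3, 125.8]
force: [-12.0, -1.3, 18.2]
width: 0.178
grasp_force: 62.1
```

```bash
python3 -c "from h import *;st()"
```

```text
t 14.25 h mm 0.2 off tx,ty mm [-0.3  0. ] rot err [-0.04  0.04  0.16] F tool [ -1.1  -2.6 -21.7] q [ 36.  31. -69. 139.  94.  42. -67.] w 0.178 62
```

{"op": "servo_tool", "data": {"commands": [{"claw": -1,"tx": 0,"ty": 0,"tz": 0.03,"rx": 0,"ry": 0,"rz": 0},{"claw": -1,"tx": 0,"ty": 0,"tz": 0,"rx": 0,"ry": 0,"rz": 0}]}}

```text
clock: 14.45
position: [0.5094, 0.003, 0.1429]
ee_rot: [158.3, 21.4, 125.8]
force: [-24.6, -1.7, 35.7]
width: 0.176
grasp_force: 64.9
```

```bash
python3 -c "from h import *;st()"
```

```text
t 14.45 h mm 0.1 off tx,ty mm [-0.2  0.1] rot err [-0.02  0.11  0.23] F tool [ -0.8  -5.4 -43. ] q [ 36.  31. -69. 139.  95.  43. -67.] w 0.176 65
```

{"op": "servo_tool", "data": {"commands": [{"claw": -0.2,"tx": 0,"ty": 0,"tz": 0,"rx": 0,"ry": 0,"rz": 0},{"claw": 0,"tx": 0,"ty": 0,"tz": 0,"rx": 0,"ry": 0,"rz": 0},{"claw": 0,"tx": 0,"ty": 0,"tz": 0,"rx": 0,"ry": 0,"rz": 0},{"claw": 0,"tx": 0,"ty": 0,"tz": 0,"rx": 0,"ry": 0,"rz": 0}]}}

```text
clock: 14.85
position: [0.5103, 0.0028, 0.1415]
ee_rot: [158.3, 21.2, 125.7]
force: [0.4, 0.2, -0.1]
width: 0.498
grasp_force: 0.0
```

```bash
python3 -c "from h import *;st()"
```

```text
t 14.85 h mm -1.5 off tx,ty mm [-0.4  0.1] rot err [-0.06 -0.05  0.06] F tool [-0.   0.4  0.2] q [ 36.  31. -69. 139.  95.  42. -67.] w 0.498 0
```

{"op": "servo_tool", "data": {"commands": [{"claw": 0,"tx": 0,"ty": 0,"tz": -0.3,"rx": 0,"ry": 0,"rz": 0},{"claw": 0,"tx": 0,"ty": 0,"tz": -0.6,"rx": 0,"ry": 0,"rz": 0},{"claw": 0,"tx": 0,"ty": 0,"tz": -0.9,"rx": 0,"ry": 0,"rz": 0},{"claw": 0,"tx": 0,"ty": 0,"tz": -0.9,"rx": 0,"ry": 0,"rz": 0},{"claw": 0,"tx": 0,"ty": 0,"tz": 0,"rx": 0,"ry": 0,"rz": 0}]}}

```text
clock: 15.35
position: [0.4698, 0.008, 0.2145]
ee_rot: [158.2, 21.4, 125.7]
force: [0.9, -0.4, 0.6]
width: 0.498
grasp_force: 0.0
```

```bash
cat >> h.py <<'E'
R9=frame(ey,-nS)
def tab(e,h,a=0): return T(R9,bore+e*ey+h*nS+a*up)
E
python3 - <<'E'
from h import *
im,d,P=save('wrist','w6',s=1.25);st()
v,u=np.mgrid[0:400,0:640];X=pts(P,d,u,v)-bore;A=np.stack([X@up,X@ey,X@nS],-1);rr=np.hypot(A[...,0],A[...,1])
hsv=cv2.cvtColor(im,cv2.COLOR_RGB2HSV).astype(int)
k=(d>0)&(rr<.02)&(A[...,2]>.002)&(A[...,2]<.012);print('shoulder h',k.sum(),np.median(A[k][:,2]))
k=(d>0)&(rr<.012)&(A[...,2]>.05)&(A[...,2]<.064);print('head top',k.sum(),np.median(A[k],axis=0))
k=(d>0)&(rr>.018)&(rr<.024)&(abs(A[...,2])<.006);print('boss h',k.sum(),np.median(A[k][:,2]))
R=((hsv[...,0]<6)|(hsv[...,0]>174))&(hsv[...,1]>150)&(d>0)&(A[...,2]>.03)&(rr<.13);print('tab',R.sum(),np.percentile(A[R],[1,50,99],axis=0).round(4).tolist())
plan(now(),tab(.150,.09),10)
E
```

```text
t 15.4 h mm 80.9 off tx,ty mm [-1.5  0.5] rot err [-0.02  0.21  0.06] F tool [-1.1  0.   0.2] q [ 47.  16. -74. 138.  74.  31. -48.] w 0.496 0
shoulder h 607 0.003075790785787704
head top 557 [-0.00198224  0.00029944  0.05495021]
boss h 733 -0.002936922318156463
tab 1196 [[-0.0492, -0.0323, 0.0307], [-0.0029, 0.1042, 0.0486], [0.0127, 0.1118, 0.1693]]
10 rows: t [0.463 0.22  0.04 ] r [0.001 0.003 0.773] | mid [0.466 0.052 0.204] [0.471 0.098 0.2  ] [0.48  0.127 0.2  ]
```

View pics/w6.png

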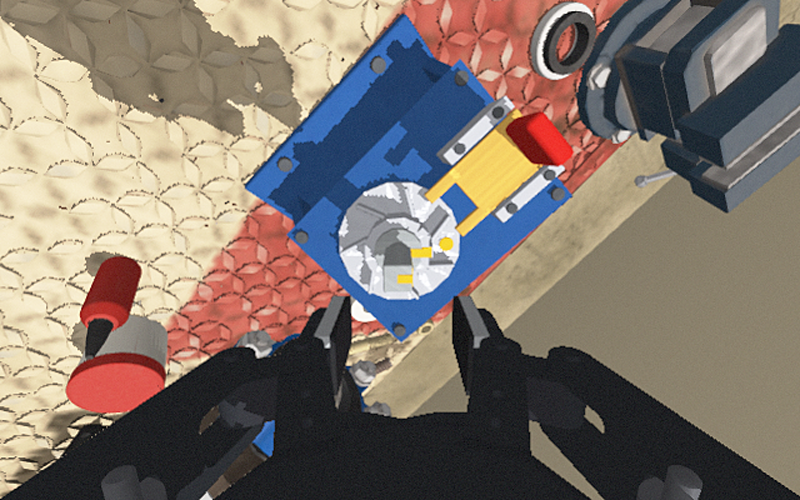

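The shaft is home: the shoulder top measures 6.0 mm above the boss and the head top 57.9 mm. The red tab is at (538,140) with the fork still drawn back. Next I'll go to the outer side of the tab with the fingers shut and push the fork home.

{"op": "servo_tool", "data": {"commands": [{"claw": -1,"tx": 0.463,"ty": 0.22,"tz": 0.04,"rx": 0,"ry": 0,"rz": 0.773},{"claw": -1,"tx": 0.463,"ty": 0.22,"tz": 0.04,"rx": 0,"ry": 0,"rz": 0.773},{"claw": -1,"tx": 0.463,"ty": 0.22,"tz": 0.04,"rx": 0,"ry": 0,"rz": 0.773},{"claw": -1,"tx": 0.463,"ty": 0.22,"tz": 0.04,"rx": 0,"ry": 0,"rz": 0.773},{"claw": -1,"tx": 0.463,"ty": 0.22,"tz": 0.04,"rx": 0,"ry": 0,"rz": 0.773}]}}

```text
clock: 15.9
position: [0.4682, 0.0835, 0.1978]
ee_rot: [152.1, 11.2, 103.7]
force: [1.0, 0.1, 0.3]
width: -0.003
grasp_force: 0.0
```

{"op": "servo_tool", "data": {"commands": [{"claw": -1,"tx": 0.463,"ty": 0.22,"tz": 0.04,"rx": 0,"ry": 0,"rz": 0.773},{"claw": -1,"tx": 0.463,"ty": 0.22,"tz": 0.04,"rx": 0,"ry": 0,"rz": 0.773},{"claw": -1,"tx": 0.463,"ty": 0.22,"tz": 0.04,"rx": 0,"ry": 0,"rz": 0.773},{"claw": -1,"tx": 0.463,"ty": 0.22,"tz": 0.04,"rx": 0,"ry": 0,"rz": 0.773},{"claw": -1,"tx": 0.463,"ty": 0.22,"tz": 0.04,"rx": 0,"ry": 0,"rz": 0.773}]}}

```text
clock: 16.4
position: [0.4931, 0.1562, 0.2001]
ee_rot: [150.1, -0.1, 83.3]
force: [0.1, -0.1, -0.3]
width: -0.0
grasp_force: 0.0
```

{"op": "servo_tool", "data": {"commands": [{"claw": -1,"tx": 0,"ty": 0,"tz": 0,"rx": 0,"ry": 0,"rz": 0},{"claw": -1,"tx": 0,"ty": 0,"tz": 0,"rx": 0,"ry": 0,"rz": 0}]}}

```text
clock: 16.6
position: [0.4926, 0.1555, 0.2002]
ee_rot: [150.2, 0.1, 83.6]
force: [-0.2, -0.2, -0.4]
width: 0.002
grasp_force: 0.0
```

Run:
```python
from h import *
st();A=now();D=A[:3,3]-bore;print('up,ey,n',D@up,D@ey,D@nS);plan(A,tab(.150,.03),3)
```

```text
t 16.6 h mm 66.8 off tx,ty mm [103.7 107.6] rot err [ -0.15  -0.05 -46.16] F tool [ 0.1 -0.4  0.2] q [  14.   24.  -68.  131.   73.   49. -112.] w 0.002 0
up,ey,n -0.0017482035049121575 0.15049277311885467 0.0880960378235546
3 rows: t [-0.005  0.021  0.645] r [-0.009  0.001  0.008] | mid [0.503 0.154 0.184] [0.513 0.153 0.167] [0.523 0.152 0.151]
```

{"op": "servo_tool", "data": {"commands": [{"claw": -1,"tx": 0,"ty": 0.02,"tz": 0.65,"rx": 0,"ry": 0,"rz": 0},{"claw": -1,"tx": 0,"ty": 0.02,"tz": 0.65,"rx": 0,"ry": 0,"rz": 0},{"claw": -1,"tx": 0,"ty": 0.02,"tz": 0.65,"rx": 0,"ry": 0,"rz": 0},{"claw": -1,"tx": -0.3,"ty": 0,"tz": 0,"rx": 0,"ry": 0,"rz": 0},{"claw": -1,"tx": -0.3,"ty": 0,"tz": 0,"rx": 0,"ry": 0,"rz": 0}]}}

```text
clock: 17.1
position: [0.5204, 0.133, 0.1508]
ee_rot: [150.2, 0.1, 83.5]
force: [0.3, 0.2, -0.2]
width: -0.002
grasp_force: 0.0
```

{"op": "servo_tool", "data": {"commands": [{"claw": -1,"tx": -0.25,"ty": 0,"tz": 0,"rx": 0,"ry": 0,"rz": 0},{"claw": -1,"tx": -0.25,"ty": 0,"tz": 0,"rx": 0,"ry": 0,"rz": 0},{"claw": -1,"tx": -0.25,"ty": 0,"tz": 0,"rx": 0,"ry": 0,"rz": 0},{"claw": -1,"tx": 0,"ty": 0,"tz": 0,"rx": 0,"ry": 0,"rz": 0}]}}

```text
clock: 17.5
position: [0.5187, 0.1102, 0.1518]
ee_rot: [150.0, 0.1, 83.4]
force: [0.2, -0.4, 0.6]
width: -0.003
grasp_force: 0.0
```

```bash
cat >> h.py <<'E'
def ft():
    s=r.read_state();D=now()[:3,3]-bore;print('t',s['clock'],'up,ey,n',np.round([D@up,D@ey,D@nS],4),'F',(R9.T@s['force']).round(1),'tq',np.round(s['ft_torque'],2),'q',s['q'].round(0))
E
python3 -c "from h import *;ft()"
```

```text
t 17.5 up,ey,n [0.001  0.1085 0.0306] F [-0.4  0.5 -0.4] tq [ 0.05  0.55 -0.03] q [  17.   30.  -64.  134.   86.   47. -118.]
```

{"op": "servo_tool", "data": {"commands": [{"claw": -1,"tx": -0.25,"ty": 0,"tz": 0,"rx": 0,"ry": 0,"rz": 0},{"claw": -1,"tx": -0.25,"ty": 0,"tz": 0,"rx": 0,"ry": 0,"rz": 0},{"claw": -1,"tx": -0.2,"ty": 0,"tz": 0,"rx": 0,"ry": 0,"rz": 0}]}}

```text
clock: 17.8
position: [0.5165, 0.0905, 0.1516]
ee_rot: [150.0, 0.0, 83.5]
force: [1.2, 1.3, 1.5]
width: 0.002
grasp_force: 1.1
```

```bash
cat >> h.py <<'E'
def tabpos(name):
    im,d,P=save('top',name);v,u=np.mgrid[0:400,0:640];X=pts(P,d,u,v)-bore;A=np.stack([X@up,X@ey,X@nS],-1)
    hsv=cv2.cvtColor(im,cv2.COLOR_RGB2HSV).astype(int);R=((hsv[...,0]<6)|(hsv[...,0]>174))&(hsv[...,1]>150)&(d>0)&(A[...,2]>.02)&(A[...,2]<.06)&(abs(A[...,0])<.03)&(A[...,1]>.04)&(A[...,1]<.13)
    print('tab top-cam',R.sum(),np.percentile(A[R],[2,50,98],axis=0).round(4).tolist() if R.any() else '')
E
python3 -c "from h import *;ft();tabpos('t1')"
```

```text
t 17.8 up,ey,n [0.001  0.0886 0.0304] F [ 1.4  1.7 -0.7] tq [0.41 0.23 0.26] q [  20.   29.  -64.  135.   88.   45. -117.]
tab top-cam 72 [[-0.0103, 0.066, 0.0238], [0.0074, 0.0706, 0.0519], [0.0153, 0.0772, 0.0544]]
```

{"op": "servo_tool", "data": {"commands": [{"claw": -1,"tx": -0.15,"ty": 0,"tz": 0,"rx": 0,"ry": 0,"rz": 0},{"claw": -1,"tx": -0.1,"ty": 0,"tz": 0,"rx": 0,"ry": 0,"rz": 0},{"claw": -1,"tx": -0.06,"ty": 0,"tz": 0,"rx": 0,"ry": 0,"rz": 0},{"claw": -1,"tx": 0,"ty": 0,"tz": 0,"rx": 0,"ry": 0,"rz": 0}]}}

```text
clock: 18.25
position: [0.5152, 0.0811, 0.1513]
ee_rot: [150.1, 0.0, 83.4]
force: [-0.7, 0.1, -0.1]
width: -0.0
grasp_force: 0.2
```

```bash
python3 -c "from h import *;ft();tabpos('t2')"
```

```text
t 18.25 up,ey,n [0.0006 0.0792 0.0302] F [ 0.  -0.6 -0.2] tq [0.14 0.46 0.09] q [  21.   29.  -64.  136.   88.   44. -117.]
tab top-cam 66 [[-0.0083, 0.0566, 0.0274], [0.0086, 0.0612, 0.0517], [0.0157, 0.0676, 0.0558]]
```

{"op": "servo_tool", "data": {"commands": [{"claw": -1,"tx": -0.06,"ty": 0,"tz": 0,"rx": 0,"ry": 0,"rz": 0},{"claw": -1,"tx": 0,"ty": 0,"tz": 0,"rx": 0,"ry": 0,"rz": 0}]}}

```text
clock: 18.5
position: [0.515, 0.0798, 0.1513]
ee_rot: [150.1, 0.0, 83.4]
force: [-0.7, 0.4, -1.1]
width: -0.004
grasp_force: 0.7
```

```bash
python3 -c "from h import *;ft()"
```

```text
t 18.5 up,ey,n [0.0005 0.0778 0.0303] F [ 0.3 -1.2  0.6] tq [0.36 0.5  0.14] q [  21.   29.  -64.  136.   88.   44. -117.]
```

{"op": "servo_tool", "data": {"commands": [{"claw": -1,"tx": -0.04,"ty": 0,"tz": 0,"rx": 0,"ry": 0,"rz": 0},{"claw": -1,"tx": 0,"ty": 0,"tz": 0,"rx": 0,"ry": 0,"rz": 0}]}}

```text
clock: 18.7
position: [0.5148, 0.0786, 0.1513]
ee_rot: [150.1, 0.0, 83.4]
force: [-0.1, 1.7, -0.5]
width: 0.001
grasp_force: 0.8
```

```bash
python3 -c "from h import *;ft()"
```

```text
t 18.7 up,ey,n [0.0005 0.0766 0.0303] F [ 1.6 -0.5  0.3] tq [0.42 0.56 0.15] q [  21.   29.  -64.  136.   88.   44. -117.]
```

{"op": "servo_tool", "data": {"commands": [{"claw": -1,"tx": -0.05,"ty": 0,"tz": 0,"rx": 0,"ry": 0,"rz": 0},{"claw": -1,"tx": 0,"ty": 0,"tz": 0,"rx": 0,"ry": 0,"rz": 0}]}}

```text
clock: 18.9
position: [0.5148, 0.0782, 0.1515]
ee_rot: [150.1, -0.1, 83.5]
force: [0.9, 4.9, -2.1]
width: -0.0
grasp_force: 2.6
```

```bash
python3 -c "from h import *;ft()"
```

```text
t 18.9 up,ey,n [0.0006 0.0763 0.0304] F [ 4.9 -0.8  2. ] tq [1.06 0.58 0.51] q [  22.   29.  -64.  136.   88.   44. -117.]
```

{"op": "servo_tool", "data": {"commands": [{"claw": -1,"tx": -0.04,"ty": 0,"tz": 0,"rx": 0,"ry": 0,"rz": 0},{"claw": -1,"tx": 0,"ty": 0,"tz": 0,"rx": 0,"ry": 0,"rz": 0}]}}

```text
clock: 19.1
position: [0.5148, 0.0783, 0.1515]
ee_rot: [150.1, -0.2, 83.6]
force: [2.7, 9.3, -4.7]
width: 0.0
grasp_force: 4.3
```

```bash
python3 -c "from h import *;ft();tabpos('t3')"
```

```text
t 19.1 up,ey,n [0.0006 0.0763 0.0305] F [ 9.6 -0.9  4.9] tq [1.68 0.6  0.9 ] q [  22.   29.  -64.  136.   89.   44. -117.]
tab top-cam 63 [[-0.0089, 0.0538, 0.0241], [0.009, 0.0581, 0.0515], [0.0161, 0.0646, 0.0549]]
```

{"op": "servo_tool", "data": {"commands": [{"claw": -1,"tx": -0.04,"ty": 0,"tz": 0,"rx": 0,"ry": 0,"rz": 0},{"claw": -1,"tx": 0,"ty": 0,"tz": 0,"rx": 0,"ry": 0,"rz": 0},{"claw": -1,"tx": 0.2,"ty": 0,"tz": 0,"rx": 0,"ry": 0,"rz": 0},{"claw": -1,"tx": 0.4,"ty": 0,"tz": 0,"rx": 0,"ry": 0,"rz": 0},{"claw": -1,"tx": 0.5,"ty": 0,"tz": -0.3,"rx": 0,"ry": 0,"rz": 0}]}}

```text
clock: 19.65
position: [0.5136, 0.1068, 0.1584]
ee_rot: [150.2, 0.1, 83.3]
force: [0.5, -0.5, -0.2]
width: 0.004
grasp_force: 0.0
```

{"op": "servo_tool", "data": {"commands": [{"claw": -1,"tx": 0,"ty": 0,"tz": -1,"rx": 0,"ry": 0,"rz": 0},{"claw": -1,"tx": 0,"ty": 0,"tz": -1,"rx": 0,"ry": 0,"rz": 0},{"claw": -1,"tx": 0,"ty": 0,"tz": -1,"rx": 0,"ry": 0,"rz": 0},{"claw": -1,"tx": 0,"ty": 0,"tz": -0.5,"rx": 0,"ry": 0,"rz": 0},{"claw": -1,"tx": 0,"ty": 0,"tz": 0,"rx": 0,"ry": 0,"rz": 0}]}}

```text
clock: 20.15
position: [0.4618, 0.1138, 0.252]
ee_rot: [149.9, 0.1, 83.4]
force: [0.6, 0.8, -1.1]
width: -0.002
grasp_force: 0.0
```

Run:
```python
from h import *
ft();tabpos('t4')
im,d,P=save('wrist','w7',s=1.25)
```

```text
t 20.15 up,ey,n [0.0017 0.1056 0.1459] F [ 0.8 -0.1  1.2] tq [0.05 0.47 0.01] q [ 30.  12. -74. 132.  60.  40. -94.]
tab top-cam 73 [[-0.0123, 0.0538, 0.024], [0.0065, 0.0588, 0.0519], [0.0154, 0.0645, 0.0552]]
```

View pics/w7.png

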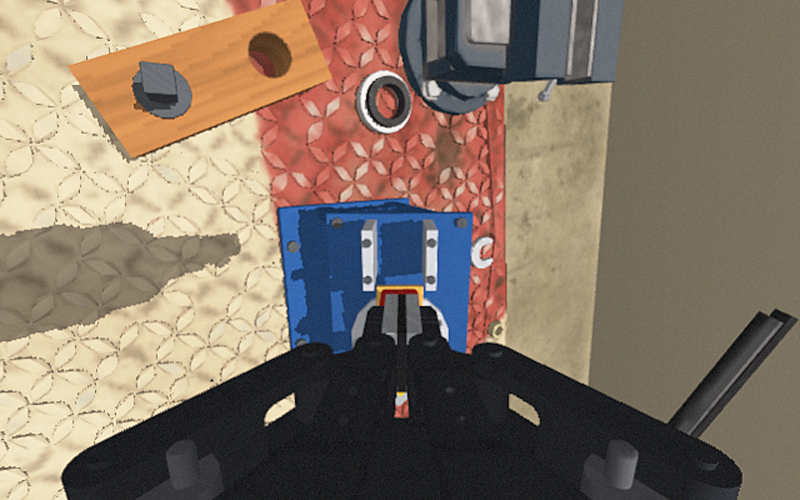

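The plain shaft is still in the rack at (160,90), and the fork has left its rear position, with its tab now at (400,292). The near face of the tab is 54 mm from the bore's axis, which is fork home. I'll check the head height and hand in.

Run:
```python
from h import *
for n in('top','side'):
    im,d=r.capture(n);P=r.camera_params(n);v,u=np.mgrid[0:400,0:640];X=pts(P,d,u,v)-bore;A=np.stack([X@up,X@ey,X@nS],-1)
    k=(d>0)&(np.hypot(A[...,0],A[...,1])<.012)&(A[...,2]>.045)&(A[...,2]<.075);print(n,k.sum(),np.median(A[k],axis=0).round(4) if k.any() else '')
print(r.job_done())
```

```text
top 63 [0.0012 0.0002 0.0579]
side 44 [-0.0005  0.0035  0.055 ]
the job is handed in; nothing more can be done
None
```

The keyed shaft is fully home in the impeller with the fork pushed to its end stop over the shoulder, the plain shaft is still in the rack, and the job was handed in at about 20 s of the 51 s allowed; no verdict came back.

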